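# Set up the key-soldering jigs

### The arm

A 6-joint arm with a two-finger parallel gripper is mounted at the origin on a cart in front of the work surface, level with it; the furniture and walls round the work are solid. World frame = base frame: x ahead of the robot, y to its left, z up, the work surface at z = 0. Lengths are in m, angles in degrees, forces in N, time in s.
With the tool pointing down it reaches from about 0.375 to 0.9 m from the base axis. Payload 3.1 kg.
Tool frame: the origin (TCP) lies between the finger pads; the fingertips stand 11 mm ahead of it and the grasp point (between the pads) lies 8 mm behind it; z points along the fingers, y is the direction in which the jaws open and shut (so a half turn about z gives the same grasp; the last joint's range is limited). The gripper opens to 87 mm and grips with 3 to 60 N. Pads are 19 mm wide; open, the fingers measure 117 mm over their backs; the gripper's body (75 mm by 190 mm) begins 51 mm behind the grasp point.
Start: joints at [-76.461, 30.224, 82.088, -0, 67.689, -10.227], TCP at [0.252, -0.572, 0.234] pointing down, gripper open.
Joint ranges: [-176.69, 176.69], [-43.24, 126.21], [12.49, 139.97], [-82, 262], [0, 151.66], [-163.58, 163.58]. Speed limits (degrees/s): [159.86, 159.86, 180, 180, 180, 180].

### API

Orientations are given as a 3x3 rotation matrix whose columns are the frame's x, y, z axes.
In Python, from rig import bot, vision gives the robot as it stands. The module is installed in compiled form; this text tells all that it offers.
- The arm moves only by the tool jog_arm, never from a script. Its argument "rows" is a list of rows, each an object with "dp": the shift along the tool's x, y, z in mm, a list of three; "turn": the turn, a rotation vector about the tool's x, y, z in degrees, a list of three; "grip": the opening, from 0 (shut) to 1 (fully open). A call has 1 to 10 rows; each row is the pose to reach, as a shift and turn from the pose commanded when the call began, along the tool's axes at that moment; what a row does not reach only later rows make up. A row lasts 1/10 s, in which the tool goes at most 50 mm and 8.59 degrees, less where a joint would pass 70% of its speed; a pose out of reach is approached as far as the arm can. A call with a gripper value outside its range is refused whole. The fingers move at their own pace and stop on an object; the grip force is fixed at half the most. Time passes only in rows, so rows that repeat a pose let the fingers close. It gives the time, the measured TCP pose, the force and the opening at its end, in the units of the state.
- bot.read_state(): the state, without advancing time (a new reading comes with each control period).
- vision.capture(name): name is "scene" or "top" or "wrist"; returns (picture, depth): 384x512x3 uint8, red, green, blue; 384x512 float32, m along the optical axis (not along the pixel's ray), 0 where there is no reading.
- vision.camera_info(name): a dict with "vertical_fov" (degrees; the focal length in pixels is half the picture's height over the tangent of half this angle, whatever the lens; pixels are square), "cx", "cy" (the principal point, pixels), "position" and "rotation" of the camera in the world. Camera axes: x right, y down, z forward; pixel columns grow to the right and rows downward; lengths in m; the calibration is good to about 2 mm. The wrist camera is an equidistant fisheye: a pixel r from the principal point sees the ray r / f radians off the axis. A picture is of the moment at which its call begins: read the wrist's pose just before it. camera_info takes no time and is no camera call; for the wrist camera it gives the pose at the moment of the call.
- bot.hand_in(): hands the job in, once; it reports no verdict.
The state is a dict: "time_s": time; "joint_positions": joint angles; "qvel": joint speeds; "tau": joint torques, N m; "position": TCP position; "tcp_rot": TCP orientation; "force": force on the tool from outside, world axes, zero at the start; "moment": the same for the moment, N m; "opening": opening from 0.0 (shut) to 1.0 (fully open).
Only numpy, scipy, OpenCV 4.12 (cv2) and the standard library are available. Lean on these libraries where they do the work, as an engineer would, in place of code of your own. Each camera call takes 0.05 s, during which the arm holds its last target.

### The job

Set up the bench for the next key-making run: lay each of the three hinge rods in the jig made for its length, down in both saddles between the end stops, either way round. Draw the bottom brass stub forward out of the magazine by its nose, leaving the two above stacked in the magazine, and lay it flat and straight in the channel of the wooden filing block, its tail close to the back stop and its nose hanging out in front.

Things in the scene. Friction and masses are not known exactly. Their poses are not given: they have to be found in the camera images.
- rod_long: silver hinge rod, longest of three: 100 mm long (own y), 8 wide, 9 high, lying on the dark mat (top at z 3 mm). Origin: underside, mid-length, 8 mm to +x of the rod's centre line. A 3 mm high tab juts 14 mm to +x, 16 to 32 mm from the middle towards -y. Grip across the centre line, 4 mm to +y of the middle, clear of the tab.
- rod_mid: brass hinge rod, middle of three: 85 mm long (own y), 8 wide, 9 high, lying on the dark mat (top at z 3 mm). Origin: underside, mid-length, 8 mm to +x of the rod's centre line. A 3 mm high tab juts 14 mm to +x, 14 to 27 mm from the middle towards -y. Grip across the centre line, 4 mm to +y of the middle, clear of the tab.
- rod_short: brass hinge rod, shortest of three: 70 mm long (own y), 8 wide, 9 high, lying on the dark mat (top at z 3 mm). Origin: underside, mid-length, 8 mm to +x of the rod's centre line. A 3 mm high tab juts 14 mm to +x, 11 to 22 mm from the middle towards -y. Grip across the centre line, 4 mm to +y of the middle, clear of the tab.
- jig_long: fixed jig for the 100 mm rod: steel base 114 x 34 x 6 mm, a saddle at each end. Origin: middle of its underside; the rod lies along x, middle over the origin. Saddle floors at z 18 mm, 14 mm long; channel 11 wide, cheeks upright to z 24, flaring to 21 wide at z 31; end stops 108 apart. Open between the saddles (82 mm), fingers fit down to the base.
- jig_mid: fixed jig for the 85 mm rod: steel base 99 x 34 x 6 mm, a saddle at each end. Origin: middle of its underside; the rod lies along x, middle over the origin. Saddle floors at z 18 mm, 14 mm long; channel 11 wide, cheeks upright to z 24, flaring to 21 wide at z 31; end stops 93 apart. Open between the saddles (67 mm), fingers fit down to the base.
- jig_short: fixed jig for the 70 mm rod: steel base 84 x 34 x 6 mm, a saddle at each end. Origin: middle of its underside; the rod lies along x, middle over the origin. Saddle floors at z 18 mm, 14 mm long; channel 11 wide, cheeks upright to z 24, flaring to 21 wide at z 31; end stops 78 apart. Open between the saddles (52 mm), fingers fit down to the base.
- magazine: fixed grey magazine of 3 stacked brass stubs, foot 86 (x) x 60 mm, 82 high, front to own -x, black pusher knob behind. Origin: middle of its underside. Floor at z 45 mm, shaft 82 x 21 mm, open on top. Under the front lip (face at x -43) a gate 11 mm high lets only the bottom stub out; the lip holds back the two above, which drop 8 mm when it is gone.
- stub_bottom: bottom stub: flat brass bar 80 (x) x 18 x 8 mm, 0.1 kg, origin mid-underside. On the magazine floor, pushed forward so that its nose (-x end) stands 27 mm out of the gate. Grip across the 18 mm, 13 mm from the nose end; pull level towards -x at least 55 mm before lifting.
- stub_top: uppermost of the two stubs above (the middle one is not listed), each 80 x 18 x 8 mm. Origin mid-underside, at the start 61 mm above the magazine's origin. Both stay in the magazine. (Far to the left a fixed tool chest, 0.37 m high, fills y above 0.26 m, x 0.44 to 0.86 m: swing the arm past it drawn in.)
- filing_block: fixed dark wooden block 62 x 50 mm (x -12 to 50), steel channel on top, open at its front (-x), stop at the back (face at x 43 mm). Origin: underside, below the middle of the laid-in stub. Channel along x, floor at z 24 mm, 23 wide, cheeks upright to z 31, flaring to 37 wide at z 41. The laid-in stub's nose hangs out 28 mm before the wood, free for fingers.
Not all that is in view belongs to the job. What is shaped like the stub_top but blue is not meant.

How it is judged:
By the outcome, as a careful person would: the job done as asked, in the order asked, and still so for the second after the job is handed in, with the robot touching nothing.
It also fails if it takes over 112 s, if anything falls off the work surface, if the arm or the gripper's body presses on something with over 40 N, if the wrist force passes 120 N, or if a joint passes its speed limit or range.

## Working session

There is one attempt and no reset: what is moved stays moved. The work goes in short steps, Python scripts to look and compute and a tool call to move; the robot and the scene stay as the last step left them, time stands still between calls to the robot, and variables do not carry over. Pictures are saved under pics/ and viewed, and the job is handed in when it is done.

Besides the shell and the picture viewer there is one more tool, called after "Request:" in YAML: its name, and indented under it one key for each argument. jog_arm: Moves the arm, as the interface text tells. Its arguments: {"type":"object","properties":{"rows":{"type":"array"}},"required":["rows"]}

```bash
mkdir -p pics
python3 - <<'E'
from rig import bot, vision
import cv2,numpy as np
for n in ["scene","top","wrist"]:
    i=vision.camera_info(n); print(n,{k:np.round(v,4).tolist() if not isinstance(v,str) else v for k,v in i.items()})
    p,d=vision.capture(n); np.savez(f"pics/{n}0.npz",p=p,d=d)
    cv2.imwrite(f"pics/{n}0.png",cv2.cvtColor(p,cv2.COLOR_RGB2BGR))
s=bot.read_state(); print(s)
E
```

```text
scene {'vertical_fov': 46.805, 'cx': 259.2022, 'cy': 201.1199, 'position': [-0.0158, 0.6995, 0.7805], 'rotation': [[-0.8019, -0.3409, 0.4907], [-0.5975, 0.4662, -0.6524], [-0.0064, -0.8163, -0.5775]]}
top {'vertical_fov': 42.5282, 'cx': 267.5854, 'cy': 192.4374, 'position': [0.5202, -0.0964, 1.3826], 'rotation': [[-0.0189, -0.9953, 0.0946], [-0.9998, 0.0181, -0.0091], [0.0074, -0.0947, -0.9955]]}
wrist {'vertical_fov': 65.7065, 'cx': 253.2036, 'cy': 190.8436, 'position': [0.311, -0.5449, 0.3841], 'rotation': [[0.4022, -0.8883, -0.2216], [-0.9156, -0.3907, -0.0954], [-0.0019, 0.2413, -0.9705]]}
{'time_s': 0.15, 'joint_positions': array([-7.64628032e+01,  3.02692936e+01,  8.21402282e+01, -3.63895770e-04,
        6.76889865e+01, -1.02278485e+01]), 'qvel': array([-0.12627867, -0.21189403, -0.23779146,  0.04009037, -0.0043734 ,
        0.00241677]), 'tau': array([ 1.08500408e-03, -4.40427303e+01, -1.76844263e+01,  6.31861039e-02,
        5.52472891e-02, -1.10401800e-04]), 'position': array([ 0.25175601, -0.57145186,  0.23276501]), 'tcp_rot': array([[ 9.15204778e-01,  4.02988893e-01, -4.08158885e-04],
       [ 4.02988989e-01, -9.15203303e-01,  1.67015326e-03],
       [ 2.99504856e-04, -1.69301578e-03, -9.99998522e-01]]), 'force': array([ 0.18348924, -0.23249999, -0.00628442]), 'moment': array([-0.01820003, -0.01635296, -0.03320423]), 'opening': 0.99973495870888}
```

View pics/scene0.png

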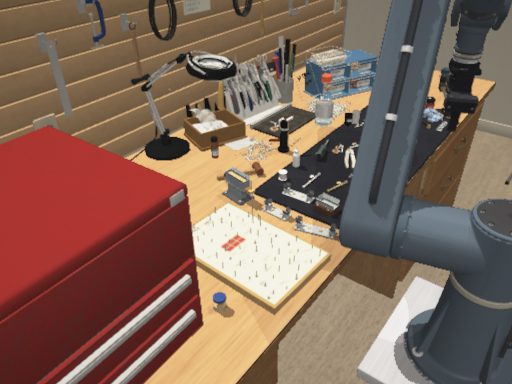

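View pics/top0.png

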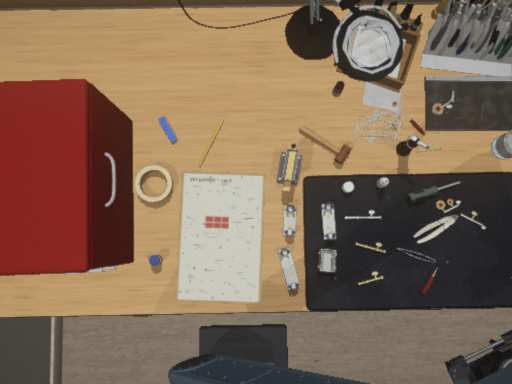

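View pics/wrist0.png

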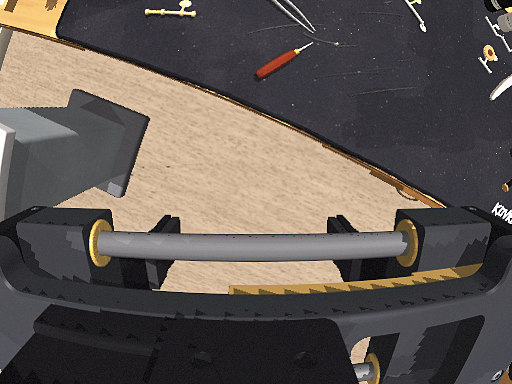

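```bash
cat > h.py <<'E'
from rig import bot, vision
import cv2,numpy as np
def cap(n,tag):
    i=vision.camera_info(n); p,d=vision.capture(n); np.savez(f"pics/{tag}.npz",p=p,d=d,R=i['rotation'],t=i['position'],f=192/np.tan(np.radians(i['vertical_fov']/2)),c=[i['cx'],i['cy']],fe=(n=='wrist'))
    cv2.imwrite(f"pics/{tag}.png",cv2.cvtColor(p,cv2.COLOR_RGB2BGR)); return load(tag)
def load(tag):
    z=np.load(f"pics/{tag}.npz"); return {k:z[k] for k in z.files}
def ray(z,u,v):
    a=np.array([u-z['c'][0],v-z['c'][1]],float)
    if z['fe']:
        r=np.hypot(*a); th=r/z['f']; q=np.array([*(a/max(r,1e-9)*np.sin(th)),np.cos(th)])
    else: q=np.array([*(a/z['f']),1.])
    return z['R']@q, q
def onplane(z,u,v,h):
    w,_=ray(z,u,v); return z['t']+w*(h-z['t'][2])/w[2]
def bydepth(z,u,v):
    w,q=ray(z,u,v); d=z['d'][int(round(v)),int(round(u))]; return z['t']+w*d/q[2]
def proj(z,P):
    q=z['R'].T@(np.array(P)-z['t'])
    if z['fe']:
        th=np.arctan2(np.hypot(q[0],q[1]),q[2]); k=z['f']*th/np.hypot(q[0],q[1]); return z['c']+k*q[:2]
    return z['c']+z['f']*q[:2]/q[2]
def crop(tag,u0,v0,u1,v1,k,out):
    p=load(tag)['p'][v0:v1,u0:u1]; cv2.imwrite(f"pics/{out}.png",cv2.cvtColor(cv2.resize(p,None,fx=k,fy=k,interpolation=cv2.INTER_CUBIC),cv2.COLOR_RGB2BGR))
def cloud(z):
    v,u=np.mgrid[0:384,0:512]; a=np.stack([u-z['c'][0],v-z['c'][1]],-1).astype(float)
    if z['fe']:
        r=np.linalg.norm(a,axis=-1); th=r/z['f']; q=np.concatenate([a/np.maximum(r,1e-9)[...,None]*np.sin(th)[...,None],np.cos(th)[...,None]],-1); q/=q[...,2:]
    else: q=np.concatenate([a/z['f'],np.ones(a.shape[:2]+(1,))],-1)
    return z['t']+(q*z['d'][...,None])@z['R'].T
E
python3 - <<'E'
from h import *
z0=np.load("pics/top0.npz")
i=vision.camera_info("top")
np.savez("pics/top0.npz",p=z0['p'],d=z0['d'],R=i['rotation'],t=i['position'],f=192/np.tan(np.radians(i['vertical_fov']/2)),c=[i['cx'],i['cy']],fe=False)
crop("top0",265,135,400,300,3.6,"topc") if 0 else crop("top0",265,140,445,300,4,"topc")
z=load("top0")
for n,u,v in [("mag",290,170),("jigA",290,220),("jigB",289,270),("jigC",328,221),("blk",328,261),("rodL",363,217),("rodM",371,248),("rodS",371,280),("mat",400,290)]:
    print(n,np.round(bydepth(z,u,v),3))
E
```

```text
mag [ 0.705 -0.17   0.068]
jigA [ 0.573 -0.17   0.004]
jigB [ 0.435 -0.164  0.006]
jigC [ 0.568 -0.276  0.003]
blk [ 0.458 -0.27   0.024]
rodL [ 0.577 -0.372  0.015]
rodM [ 0.491 -0.392  0.013]
rodS [ 0.403 -0.39   0.006]
mat [ 0.374 -0.47   0.001]
```

View pics/topc.png

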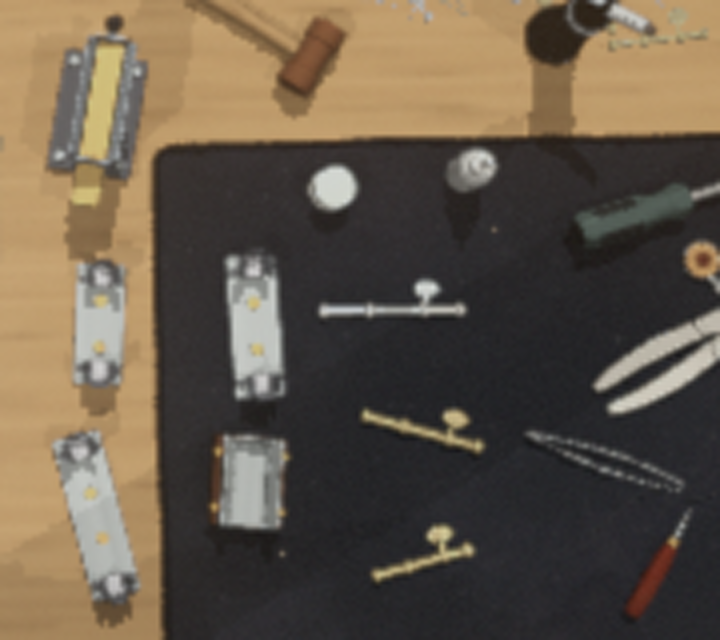

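Request:
jog_arm:
  rows:
    - {"dp":[60,-46,-5],"turn":[0,0,6],"grip":1}
    - {"dp":[100,-77,-10],"turn":[0,0,12],"grip":1}
    - {"dp":[140,-108,-15],"turn":[0,0,18],"grip":1}
    - {"dp":[180,-139,-20],"turn":[0,0,24],"grip":1}
    - {"dp":[220,-170,-20],"turn":[0,0,24],"grip":1}
    - {"dp":[244,-188,-20],"turn":[0,0,24],"grip":1}
    - {"dp":[244,-188,-20],"turn":[0,0,24],"grip":1}
    - {"dp":[244,-188,-20],"turn":[0,0,24],"grip":1}

```text
time_s: 0.95
position: [0.4, -0.3001, 0.2536]
tcp_rot: [[1.0, -0.0, -0.0], [-0.0, -1.0, -0.0], [-0.0, 0.0, -1.0]]
force: [0.7, -0.3, -0.3]
opening: 1.002
```

Run:
```python
from h import *
z=cap("wrist","w1"); crop("w1",0,0,512,384,1.5,"w1b"); print(np.round(z['t'],3))
```

```text
[ 0.465 -0.3    0.405]
```

View pics/w1b.png

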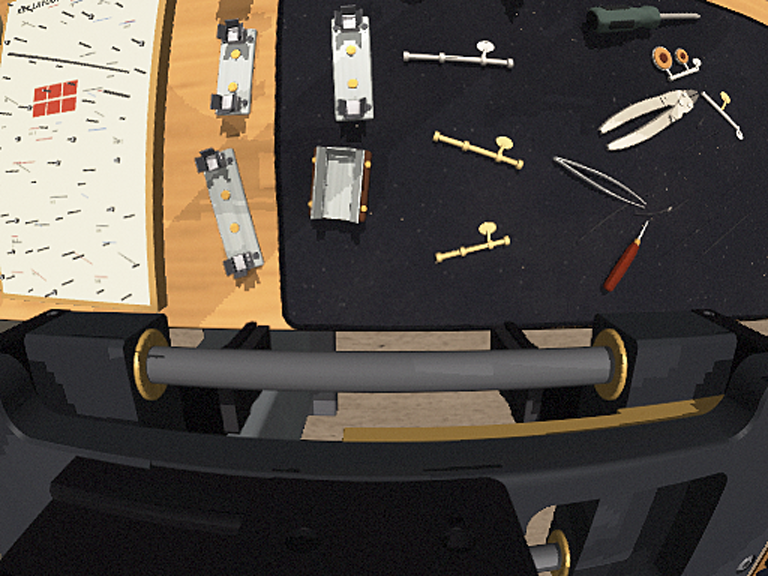

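Run:
```python
from h import *
crop("w1",260,15,360,185,3.5,"c1")
crop("w1",260,15,400,115,5.5,"c1"); crop("w1",260,115,400,185,5.5,"c2")
crop("w1",125,0,260,95,5.8,"c3"); crop("w1",125,90,260,190,5.8,"c4")
```

```text
(no output)
```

View pics/c1.png

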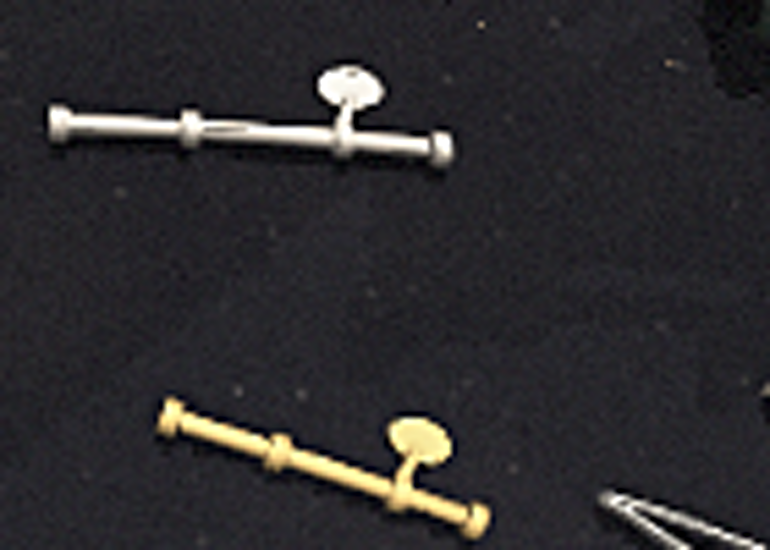

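View pics/c2.png

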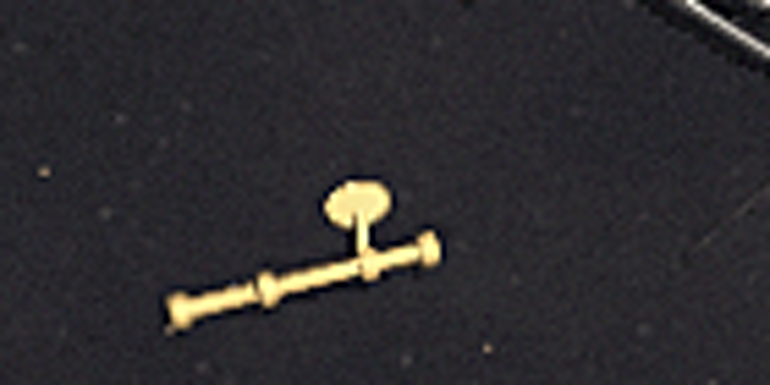

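View pics/c3.png

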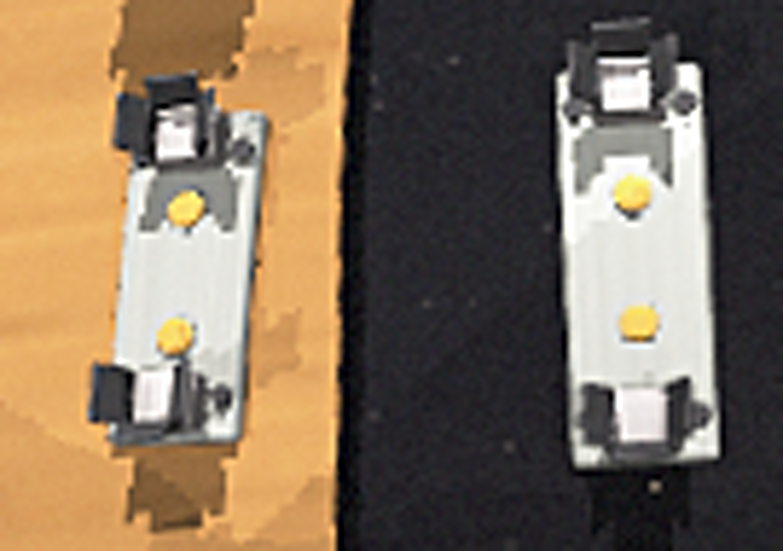

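View pics/c4.png

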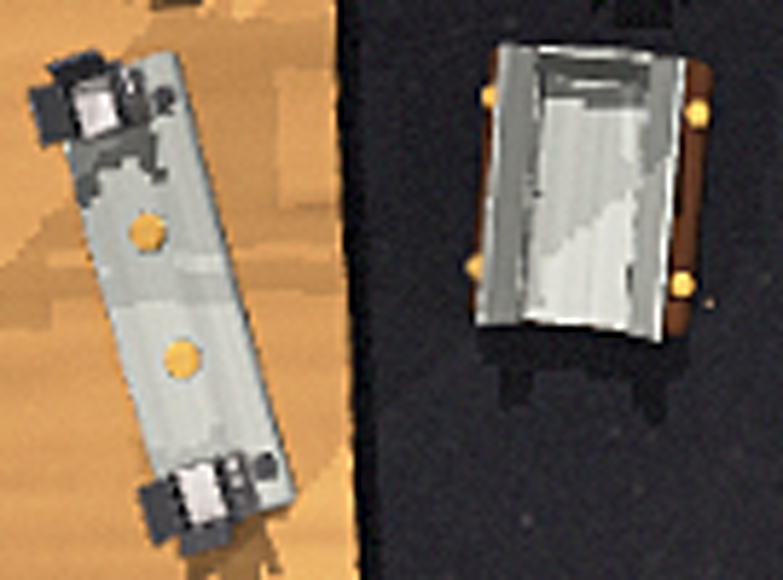

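Run:
```python
from h import *
z=load("w1")
def P(u,v,k,o,h): return onplane(z,u/k+o[0],v/k+o[1],h)
def line(n,a,b,k,o,h):
    A,B=P(*a,k,o,h),P(*b,k,o,h); d=A-B; m=(A+B)/2
    print(n,"mid",np.round(m[:2]*1e3,1),"len",round(np.hypot(d[0],d[1])*1e3,1),"ang",round(np.degrees(np.arctan2(d[1],d[0])),1))
o=(260,15)
line("L",(50,123),(453,148),5.5,o,.008)
line("M",(160,412),(488,522),5.5,o,.008)
o=(260,115)
line("S",(168,315),(440,248),5.5,o,.008)
o=(125,0)
line("js screws",(186,210),(174,337),5.8,o,.007)
line("js floors",(178,135),(153,395),5.8,o,.018)
line("js right edge",(270,115),(243,440),5.8,o,.006)
line("jm screws",(633,193),(639,323),5.8,o,.007)
line("jm floors",(625,88),(641,413),5.8,o,.018)
line("jm right edge",(702,65),(718,460),5.8,o,.006)
line("jm left",(558,70),(577,468),5.8,o,.006)
o=(125,90)
line("jl screws",(147,232),(183,358),5.8,o,.007)
line("jl floors",(97,110),(203,493),5.8,o,.018)
line("jl right edge",(180,55),(295,497),5.8,o,.006)
line("blk L rim outer",(500,45),(478,325),5.8,o,.041)
line("blk R rim outer",(688,60),(660,340),5.8,o,.041)
line("blk L floor edge",(545,97),(525,320),5.8,o,.024)
line("blk R floor edge",(648,105),(632,330),5.8,o,.024)
line("blk top edge floor",(545,97),(648,105),5.8,o,.024)
for n,u,v,oo in [("matA",400,520,o),("floorblk",580,200,o),("jl fl",203,493,o),("jl base",150,300,o)]:
    print(n,np.round(bydepth(z,u/5.8+oo[0],v/5.8+oo[1])*1e3,1))
```

```text
L mid [ 575.3 -371.4] len 100.6 ang 89.7
M mid [ 491.3 -388.8] len 86.3 ang 74.0
S mid [ 400.7 -385.3] len 71.5 ang 104.3
js screws mid [ 569.2 -166.5] len 32.1 ang -4.0
js floors mid [ 569.3 -166.3] len 64.2 ang -4.0
js right edge mid [ 567.3 -185.1] len 81.8 ang -3.5
jm screws mid [ 565.9 -275.3] len 32.1 ang 2.7
jm floors mid [ 565.8 -275.3] len 78.4 ang 2.9
jm right edge mid [ 566.1 -292.2] len 97.7 ang 2.2
jm left mid [ 565.2 -259.3] len 98.9 ang 2.9
jl screws mid [ 437.2 -161.4] len 31.7 ang 14.4
jl floors mid [ 436.5 -160.9] len 94.1 ang 13.8
jl right edge mid [ 440.9 -179.1] len 110.2 ang 13.1
blk L rim outer mid [ 460.9 -246. ] len 59.8 ang -5.4
blk R rim outer mid [ 457.1 -285.2] len 59.6 ang -6.0
blk L floor edge mid [ 455.2 -253.8] len 49.8 ang -5.9
blk R floor edge mid [ 452.9 -277. ] len 50.0 ang -4.5
blk top edge floor mid [ 478.9 -267.7] len 22.7 ang 84.5
matA [ 381. -217.    4.]
floorblk [ 457.  -264.1   26. ]
jl fl [ 391.  -172.4   19. ]
jl base [ 436.  -157.2    6. ]
```

Run:
```python
from h import *
z=load("top0"); C=cloud(z)
for n,u0,u1,v0,v1 in [("jar1",335,360,178,196),("jar2",372,392,172,192),("mag",275,305,140,200)]:
    c=C[v0:v1,u0:u1].reshape(-1,3); c=c[c[:,2]>0.015]; print(n,np.round(c.min(0),3),np.round(c.max(0),3))
# magazine points
c=C[140:200,272:308].reshape(-1,3)
crop("top0",268,135,316,200,9,"magc")
```

```text
jar1 [ 0.52  -0.346  0.02 ] [ 0.674 -0.096  1.383]
jar2 [ 0.52  -0.438  0.016] [ 0.684 -0.096  1.383]
mag [ 0.52  -0.192  0.039] [ 0.778 -0.096  1.383]
```

View pics/magc.png

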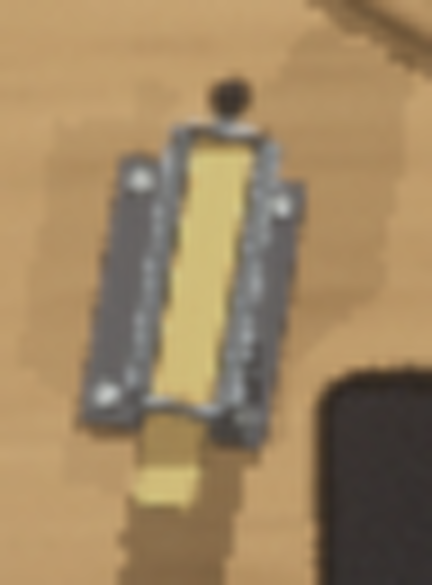

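Run:
```python
from h import *
z=load("top0"); C=cloud(z)
for n,u0,u1,v0,v1 in [("jar1",335,360,178,196),("jar2",372,392,172,192),("bottle",395,420,135,160)]:
    c=C[v0:v1,u0:u1].reshape(-1,3); c=c[(c[:,2]>0.015)&(c[:,2]<1)]; print(n,np.round(c.min(0),3),np.round(c.max(0),3))
```

```text
jar1 [ 0.648 -0.346  0.02 ] [ 0.674 -0.32   0.037]
jar2 [ 0.659 -0.438  0.016] [ 0.684 -0.414  0.083]
bottle [ 0.751 -0.512  0.015] [ 0.8   -0.47   0.133]
```

Request:
jog_arm:
  rows:
    - {"dp":[40,15,20],"turn":[0,0,-8.5],"grip":0.5}
    - {"dp":[80,30,40],"turn":[0,0,-17],"grip":0.5}
    - {"dp":[120,45,70],"turn":[0,0,-25.5],"grip":0.5}
    - {"dp":[150,60,100],"turn":[0,0,-34],"grip":0.5}
    - {"dp":[175.3,67.3,130],"turn":[0,0,-42.5],"grip":0.5}
    - {"dp":[175.3,67.3,160],"turn":[0,0,-51],"grip":0.5}
    - {"dp":[175.3,67.3,180],"turn":[0,0,-59.5],"grip":0.5}
    - {"dp":[175.3,67.3,195],"turn":[0,0,-68],"grip":0.5}
    - {"dp":[175.3,67.3,200],"turn":[0,0,-76.5],"grip":0.5}
    - {"dp":[175.3,67.3,200],"turn":[0,0,-85],"grip":0.5}

```text
time_s: 2.0
position: [0.5726, -0.3719, 0.051]
tcp_rot: [[0.088, 0.996, -0.003], [0.996, -0.088, 0.001], [0.001, -0.003, -1.0]]
force: [-0.6, -0.4, -0.0]
opening: 0.501
```

Request:
jog_arm:
  rows:
    - {"dp":[0,0,0],"turn":[0,0,-4.7],"grip":0.5}
    - {"dp":[0,0,0],"turn":[0,0,-4.7],"grip":0.5}

```text
time_s: 2.2
position: [0.5734, -0.3723, 0.0527]
tcp_rot: [[0.012, 1.0, -0.0], [1.0, -0.012, -0.0], [-0.0, -0.0, -1.0]]
force: [0.8, 0.3, -0.2]
opening: 0.502
```

Run:
```python
from h import *
z=cap("wrist","w2"); crop("w2",0,0,512,384,1.5,"w2b")
print(bot.read_state()['position'])
```

```text
[ 0.57354376 -0.37193005  0.05287396]
```

View pics/w2b.png

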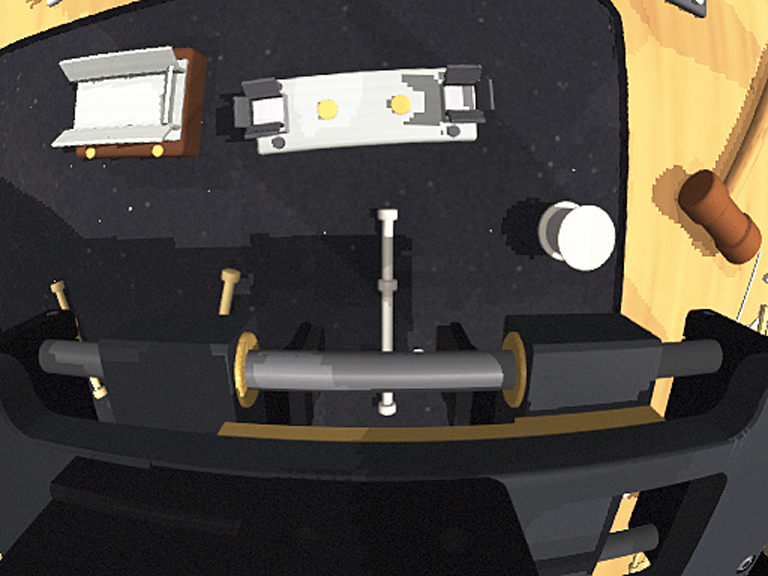

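```bash
cat >> h.py <<'E'
def line(z,n,a,b,h,k=1.5,o=(0,0)):
    A,B=[onplane(z,p[0]/k+o[0],p[1]/k+o[1],h) for p in (a,b)]; d=A-B; m=(A+B)/2
    print(n,"mid",np.round(m[:2]*1e3,1),"len",round(np.hypot(d[0],d[1])*1e3,1),"ang",round(np.degrees(np.arctan2(d[1],d[0])),1)); return m
E
python3 - <<'E'
from h import *
z=load("w2")
line(z,"L",(388,209),(387,414),.008)
line(z,"jm fl",(457,100),(268,110),.018)
line(z,"jm scr",(400,104),(328,109),.007)
E
```

```text
L mid [ 576.1 -370.9] len 101.1 ang 89.3
jm fl mid [ 566.4 -274.7] len 79.1 ang 1.8
jm scr mid [ 566.9 -274.5] len 31.5 ang 2.8
```

Request:
jog_arm:
  rows:
    - {"dp":[4.5,1.8,18],"turn":[0,0,-0.4],"grip":0.5}
    - {"dp":[4.5,1.8,28],"turn":[0,0,-0.4],"grip":0.5}
    - {"dp":[4.5,1.8,37],"turn":[0,0,-0.4],"grip":0.4}
    - {"dp":[4.5,1.8,37],"turn":[0,0,-0.4],"grip":0.3}
    - {"dp":[4.5,1.8,37],"turn":[0,0,-0.4],"grip":0.2}
    - {"dp":[4.5,1.8,37],"turn":[0,0,-0.4],"grip":0.0}
    - {"dp":[4.5,1.8,37],"turn":[0,0,-0.4],"grip":0.0}
    - {"dp":[4.5,1.8,37],"turn":[0,0,-0.4],"grip":0.0}

```text
time_s: 3.05
position: [0.5765, -0.3652, 0.017]
tcp_rot: [[0.002, 1.0, 0.0], [1.0, -0.002, -0.0], [-0.0, 0.0, -1.0]]
force: [-1.0, 0.6, -0.2]
opening: 0.089
```

Request:
jog_arm:
  rows:
    - {"dp":[0,0,-40],"turn":[0,0,0],"grip":0}
    - {"dp":[10,-10,-80],"turn":[0,0,6],"grip":0}
    - {"dp":[40,-28,-90],"turn":[0,0,14],"grip":0}
    - {"dp":[75,-50,-90],"turn":[0,0,22],"grip":0}
    - {"dp":[110,-72,-90],"turn":[0,0,30],"grip":0}
    - {"dp":[145,-94,-90],"turn":[0,0,38],"grip":0}
    - {"dp":[180,-116,-90],"turn":[0,0,46],"grip":0}
    - {"dp":[205,-134,-90],"turn":[0,0,54],"grip":0}
    - {"dp":[205,-134,-90],"turn":[0,0,62],"grip":0}
    - {"dp":[205,-134,-90],"turn":[0,0,70],"grip":0}

```text
time_s: 4.05
position: [0.4421, -0.1586, 0.107]
tcp_rot: [[0.942, 0.336, -0.0], [0.336, -0.942, 0.0], [-0.0, -0.0, -1.0]]
force: [-0.4, -0.8, 0.9]
opening: 0.088
```

Request:
jog_arm:
  rows:
    - {"dp":[0,0,0],"turn":[0,0,5.8],"grip":0}
    - {"dp":[0,0,0],"turn":[0,0,5.8],"grip":0}
    - {"dp":[0,0,0],"turn":[0,0,5.8],"grip":0}

```text
time_s: 4.35
position: [0.4429, -0.1599, 0.1068]
tcp_rot: [[0.969, 0.245, 0.0], [0.245, -0.969, -0.0], [0.0, 0.0, -1.0]]
force: [0.5, 0.3, -1.0]
opening: 0.094
```

Run:
```python
from h import *
z=cap("wrist","w3"); crop("w3",0,0,512,384,1.5,"w3b")
print(bot.read_state()['position'],bot.read_state()['tcp_rot'][:,0])
```

```text
[ 0.44287209 -0.15984416  0.106694  ] [9.69563180e-01 2.44841178e-01 1.94735565e-04]
```

View pics/w3b.png

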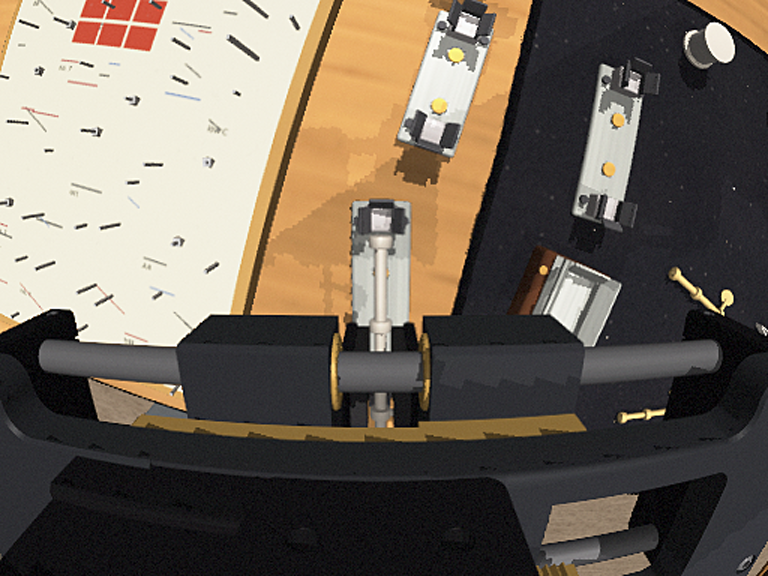

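Run:
```python
from h import *
z=load("w3"); t=np.array([.44287,-.15984]); x=np.array([.9695,.2448]); y=np.array([x[1],-x[0]])
for n,p,h in [("rodend",(380,234),.1),("floor",(382,221),.018),("base L",(353,203),.006),("base R",(411,203),.006),("stop",(382,207),.03)]:
    q=onplane(z,p[0]/1.5,p[1]/1.5,h)[:2]-t; print(n,np.round([q@x*1e3,q@y*1e3],1))
```

```text
rodend [44.7 -0.5]
floor [41.4  0.7]
base L [ 50.5 -15.6]
base R [50.5 17.1]
stop [49.7  0.6]
```

Request:
jog_arm:
  rows:
    - {"dp":[-0.5,0.6,30],"turn":[0,0,0],"grip":0}
    - {"dp":[-0.5,0.6,50],"turn":[0,0,0],"grip":0}
    - {"dp":[-0.5,0.6,60],"turn":[0,0,0],"grip":0}
    - {"dp":[-0.5,0.6,67],"turn":[0,0,0],"grip":0}
    - {"dp":[-0.5,0.6,71],"turn":[0,0,0],"grip":0}
    - {"dp":[-0.5,0.6,74],"turn":[0,0,0],"grip":0}
    - {"dp":[-0.5,0.6,74],"turn":[0,0,0],"grip":0}

```text
time_s: 5.1
position: [0.4426, -0.1606, 0.0327]
tcp_rot: [[0.97, 0.243, 0.0], [0.243, -0.97, -0.0], [0.0, 0.0, -1.0]]
force: [0.8, -0.5, -0.3]
opening: 0.093
```

Request:
jog_arm:
  rows:
    - {"dp":[0,0,0.5],"turn":[0,0,0],"grip":0.1}
    - {"dp":[0,0,0.5],"turn":[0,0,0],"grip":0.2}
    - {"dp":[0,0,0.5],"turn":[0,0,0],"grip":0.3}
    - {"dp":[0,0,0.5],"turn":[0,0,0],"grip":0.4}
    - {"dp":[0,0,0.5],"turn":[0,0,0],"grip":0.4}
    - {"dp":[0,0,-20],"turn":[0,0,0],"grip":0.4}
    - {"dp":[0,0,-60],"turn":[0,0,0],"grip":0.4}
    - {"dp":[-30,0,-110],"turn":[0,0,0],"grip":0.4}
    - {"dp":[-40,0,-130],"turn":[0,0,0],"grip":0.4}
    - {"dp":[-40,0,-130],"turn":[0,0,0],"grip":0.4}

```text
time_s: 6.1
position: [0.4037, -0.1711, 0.1656]
tcp_rot: [[0.97, 0.242, 0.005], [0.242, -0.97, -0.004], [0.003, 0.005, -1.0]]
force: [0.3, -1.1, -0.4]
opening: 0.401
```

Run:
```python
from h import *
z=cap("wrist","w4"); crop("w4",0,0,512,384,1.5,"w4b"); crop("w4",180,60,380,230,4,"w4c")
print(bot.read_state()['position'],bot.read_state()['tcp_rot'][:,0])
```

```text
[ 0.40393725 -0.1708395   0.16411419] [0.97027334 0.24199683 0.00268058]
```

View pics/w4b.png

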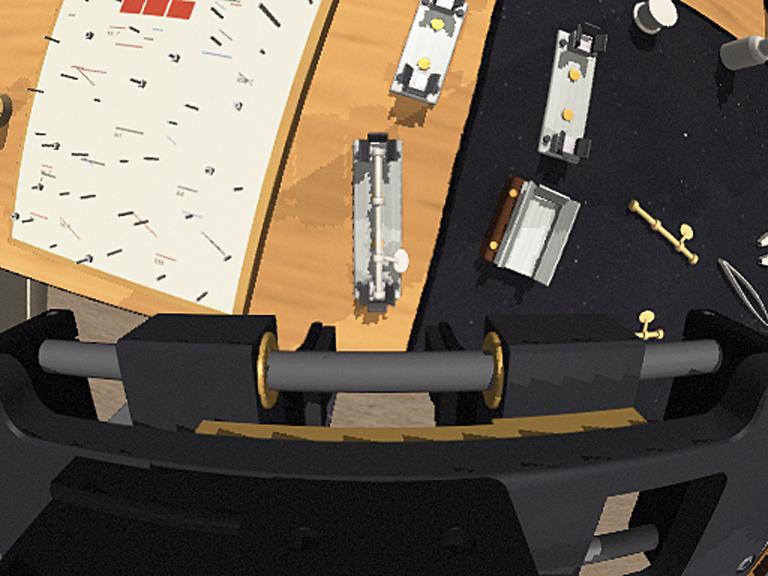

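View pics/w4c.png

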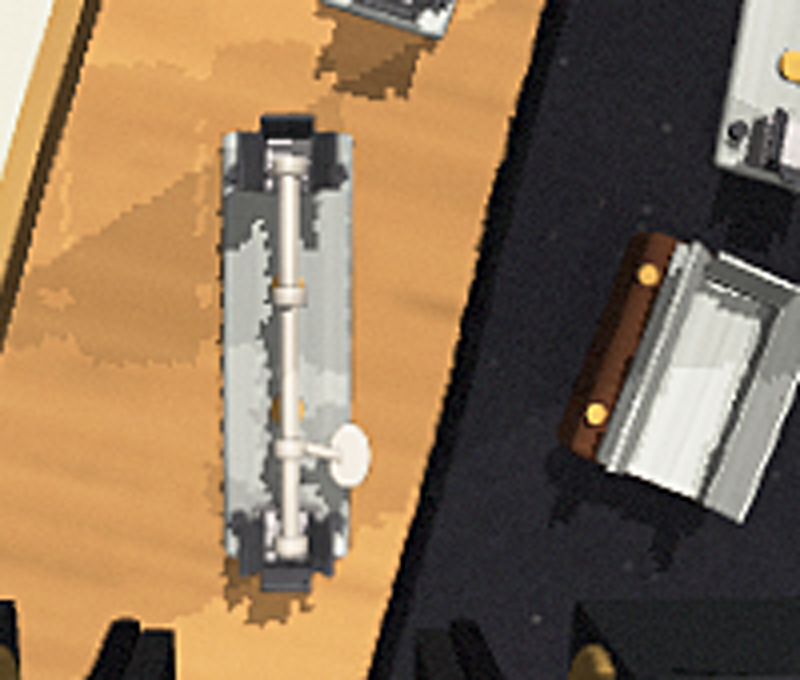

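Run:
```python
from h import *
z=load("w4")
crop("w4",400,120,512,240,6,"w4d")
line(z,"M",(632,204),(695,261),.008)
```

```text
M mid [ 490.9 -388.8] len 85.4 ang 73.3
```

View pics/w4d.png

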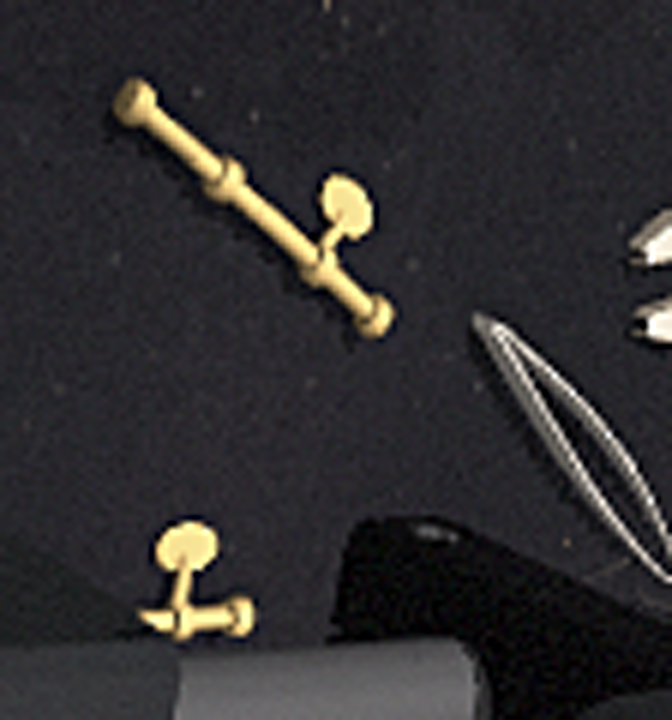

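Request:
jog_arm:
  rows:
    - {"dp":[5,33,5],"turn":[0,0,-8],"grip":0.4}
    - {"dp":[10,66,10],"turn":[0,0,-16],"grip":0.4}
    - {"dp":[15,99,15],"turn":[0,0,-24],"grip":0.4}
    - {"dp":[20,132,20],"turn":[0,0,-32],"grip":0.4}
    - {"dp":[25,165,40],"turn":[0,0,-40],"grip":0.4}
    - {"dp":[30,198,60],"turn":[0,0,-48],"grip":0.4}
    - {"dp":[34,229,85],"turn":[0,0,-56],"grip":0.4}
    - {"dp":[34,229.3,104],"turn":[0,0,-59.8],"grip":0.4}
    - {"dp":[34,229.3,104],"turn":[0,0,-59.8],"grip":0.4}
    - {"dp":[34,229.3,104],"turn":[0,0,-59.8],"grip":0.4}

```text
time_s: 7.15
position: [0.4917, -0.383, 0.0567]
tcp_rot: [[0.279, 0.96, -0.003], [0.96, -0.279, 0.003], [0.002, -0.003, -1.0]]
force: [-0.2, -0.5, 0.6]
opening: 0.399
```

Run:
```python
from h import *
z=cap("wrist","w5"); crop("w5",0,0,512,384,1.5,"w5b"); crop("w5",180,60,380,230,4,"w5c")
print(bot.read_state()['position'],bot.read_state()['tcp_rot'][:,0])
```

```text
[ 0.49220202 -0.3833596   0.05794192] [0.27855647 0.96041924 0.00108595]
```

View pics/w5b.png

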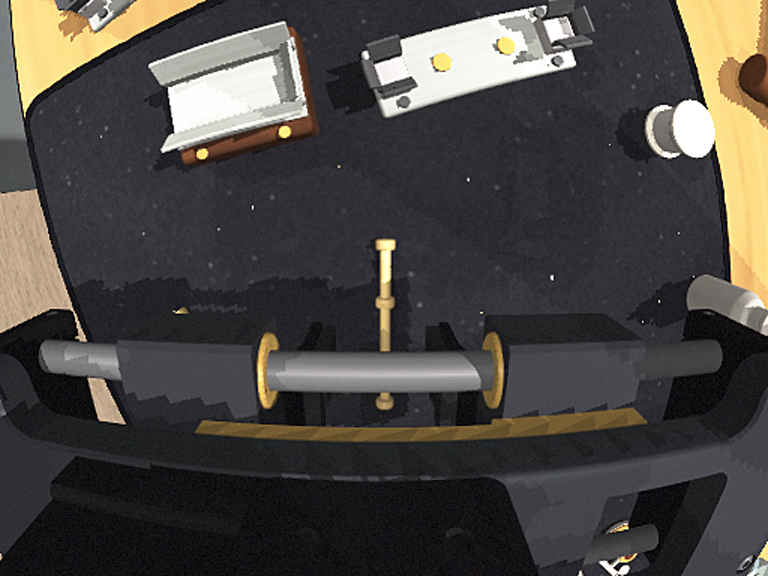

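Request:
jog_arm:
  rows:
    - {"dp":[-1.5,0.6,18],"turn":[0,0,0],"grip":0.4}
    - {"dp":[-1.5,0.6,32],"turn":[0,0,0],"grip":0.4}
    - {"dp":[-1.5,0.6,41],"turn":[0,0,0],"grip":0.4}
    - {"dp":[-1.5,0.6,41],"turn":[0,0,0],"grip":0.3}
    - {"dp":[-1.5,0.6,41],"turn":[0,0,0],"grip":0.2}
    - {"dp":[-1.5,0.6,41],"turn":[0,0,0],"grip":0.0}
    - {"dp":[-1.5,0.6,41],"turn":[0,0,0],"grip":0.0}
    - {"dp":[-1.5,0.6,41],"turn":[0,0,0],"grip":0.0}

```text
time_s: 8.0
position: [0.4928, -0.3863, 0.0182]
tcp_rot: [[0.278, 0.961, 0.001], [0.961, -0.278, -0.001], [-0.001, 0.001, -1.0]]
force: [0.4, -0.6, 1.2]
opening: 0.09
```

Run:
```python
from h import *
z=load("w5"); s=bot.read_state()
m=line(z,"M",(385.5,239),(384,410),.008)
print(s['position'],s['tcp_rot'][:,0],s['opening']); print((s['position']-m)[:2]@s['tcp_rot'][:2,0])
line(z,"jm fl",(565,27),(393,72),.018)
line(z,"jm scr",(506,46),(442,62),.007)
```

```text
M mid [ 491.3 -388.7] len 87.1 ang 73.5
[ 0.49283938 -0.38631965  0.01819458] [ 2.77926560e-01  9.60602125e-01 -6.19921245e-04] 0.09045342542818681
0.0027126157404474163
jm fl mid [ 568.8 -274.6] len 83.3 ang 3.4
jm scr mid [ 567.  -274.9] len 31.9 ang 2.4
```

Request:
jog_arm:
  rows:
    - {"dp":[0,0,-40],"turn":[0,0,0],"grip":0}
    - {"dp":[5,2,-75],"turn":[0,0,7],"grip":0}
    - {"dp":[20,6,-85],"turn":[0,0,15],"grip":0}
    - {"dp":[40,12,-85],"turn":[0,0,23],"grip":0}
    - {"dp":[60,20,-85],"turn":[0,0,31],"grip":0}
    - {"dp":[80,26,-85],"turn":[0,0,39],"grip":0}
    - {"dp":[100,32,-85],"turn":[0,0,47],"grip":0}
    - {"dp":[120,38,-85],"turn":[0,0,55],"grip":0}
    - {"dp":[128.2,42.2,-85],"turn":[0,0,63],"grip":0}
    - {"dp":[128.2,42.2,-85],"turn":[0,0,71.1],"grip":0}

```text
time_s: 9.0
position: [0.5695, -0.273, 0.1027]
tcp_rot: [[0.999, 0.045, 0.0], [0.045, -0.999, 0.0], [0.0, -0.0, -1.0]]
force: [-0.5, 0.1, -0.4]
opening: 0.093
```

Request:
jog_arm:
  rows:
    - {"dp":[0,0,0],"turn":[0,0,0],"grip":0}
    - {"dp":[0,0,0],"turn":[0,0,0],"grip":0}

```text
time_s: 9.2
position: [0.5686, -0.2746, 0.1026]
tcp_rot: [[0.999, 0.051, -0.0], [0.051, -0.999, -0.0], [-0.0, 0.0, -1.0]]
force: [0.1, 0.2, 0.3]
opening: 0.092
```

Run:
```python
from h import *
z=cap("wrist","w6"); crop("w6",0,0,512,384,1.5,"w6b")
print(bot.read_state()['position'],bot.read_state()['tcp_rot'][:,0])
```

```text
[ 0.56845096 -0.27473131  0.10258685] [ 9.98727501e-01  5.04317162e-02 -1.40793089e-04]
```

View pics/w6b.png

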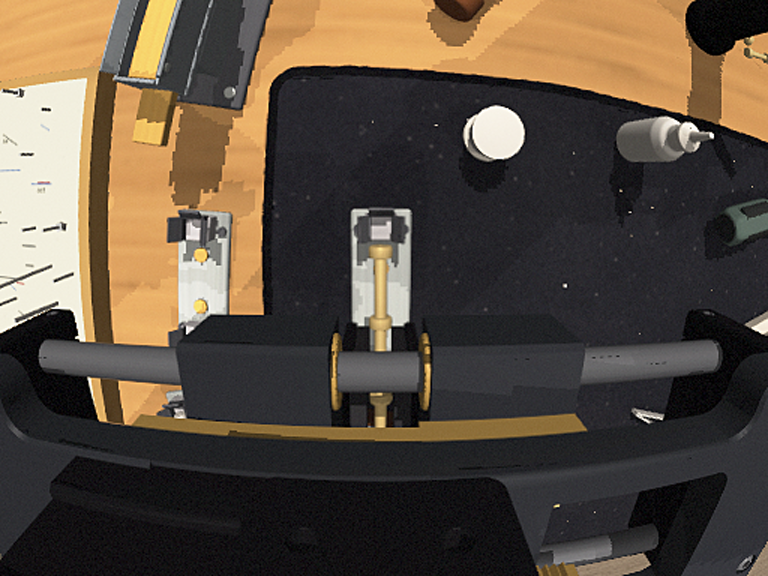

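Run:
```python
from h import *
z=load("w6"); s=bot.read_state(); t=s['position'][:2]; x=s['tcp_rot'][:2,0]; y=np.array([x[1],-x[0]])
for n,p,h in [("rodend",(380,245),.094),("floor",(380,230),.018),("base L",(352,210),.006),("base R",(411,210),.006)]:
    q=onplane(z,p[0]/1.5,p[1]/1.5,h)[:2]-t; print(n,np.round([q@x*1e3,q@y*1e3],1))
```

```text
rodend [40.4 -0.5]
floor [36.9 -0.4]
base L [ 46.8 -16. ]
base R [46.8 16.8]
```

Request:
jog_arm:
  rows:
    - {"dp":[0,0.2,30],"turn":[0,0,0],"grip":0}
    - {"dp":[0,0.2,48],"turn":[0,0,0],"grip":0}
    - {"dp":[0,0.2,58],"turn":[0,0,0],"grip":0}
    - {"dp":[0,0.2,64],"turn":[0,0,0],"grip":0}
    - {"dp":[0,0.2,67],"turn":[0,0,0],"grip":0}
    - {"dp":[0,0.2,69],"turn":[0,0,0],"grip":0}
    - {"dp":[0,0.2,69],"turn":[0,0,0],"grip":0}

```text
time_s: 9.95
position: [0.569, -0.275, 0.034]
tcp_rot: [[0.999, 0.048, 0.001], [0.048, -0.999, -0.001], [0.001, 0.001, -1.0]]
force: [0.4, -0.6, 0.1]
opening: 0.092
```

Request:
jog_arm:
  rows:
    - {"dp":[0,0,0],"turn":[0,0,0],"grip":0.1}
    - {"dp":[0,0,0],"turn":[0,0,0],"grip":0.2}
    - {"dp":[0,0,0],"turn":[0,0,0],"grip":0.3}
    - {"dp":[0,0,0],"turn":[0,0,0],"grip":0.4}
    - {"dp":[0,0,0],"turn":[0,0,0],"grip":0.4}
    - {"dp":[0,0,-20],"turn":[0,0,0],"grip":0.4}
    - {"dp":[0,0,-60],"turn":[0,0,0],"grip":0.4}
    - {"dp":[-30,0,-110],"turn":[0,0,0],"grip":0.4}
    - {"dp":[-60,0,-130],"turn":[0,0,0],"grip":0.4}
    - {"dp":[-60,0,-130],"turn":[0,0,0],"grip":0.4}

```text
time_s: 10.95
position: [0.5071, -0.2783, 0.1674]
tcp_rot: [[0.999, 0.047, 0.002], [0.047, -0.999, -0.003], [0.002, 0.003, -1.0]]
force: [0.6, 0.3, 0.6]
opening: 0.4
```

Run:
```python
from h import *
z=cap("wrist","w7"); crop("w7",0,0,512,384,1.5,"w7b"); crop("w7",100,40,300,200,4,"w7c")
print(bot.read_state()['position'],bot.read_state()['tcp_rot'][:,0])
```

```text
[ 0.50827783 -0.27822836  0.16569503] [0.99890885 0.04663538 0.00250122]
```

View pics/w7b.png

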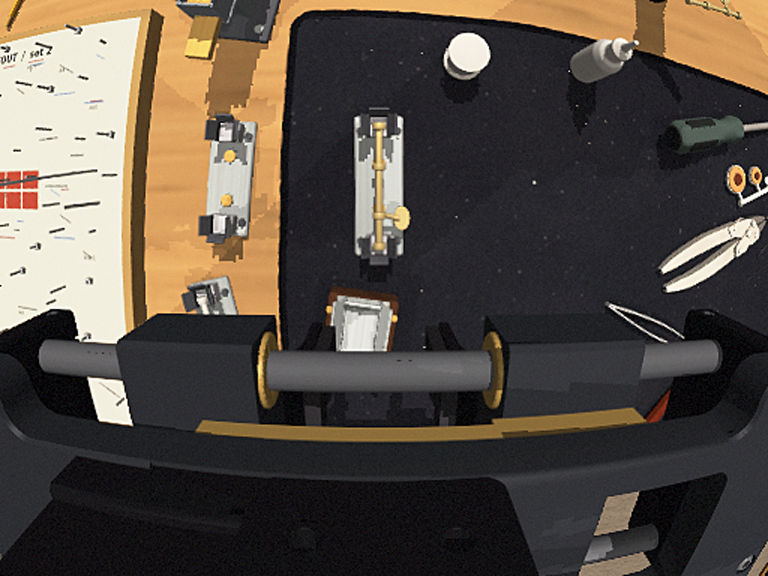

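View pics/w7c.png

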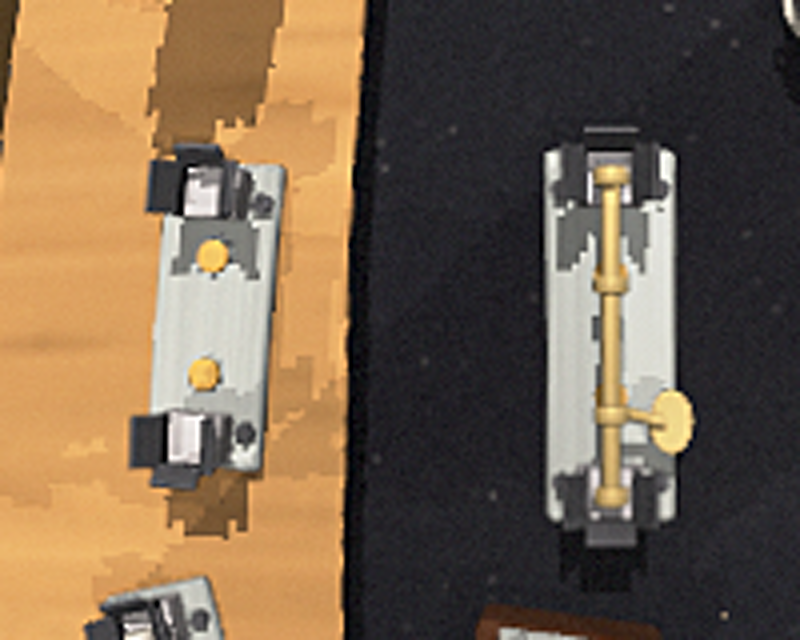

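Request:
jog_arm:
  rows:
    - {"dp":[-15,12,0],"turn":[0,0,-8.5],"grip":0.4}
    - {"dp":[-30,25,0],"turn":[0,0,-17],"grip":0.4}
    - {"dp":[-45,38,0],"turn":[0,0,-25.5],"grip":0.4}
    - {"dp":[-60,50,0],"turn":[0,0,-34],"grip":0.4}
    - {"dp":[-75,62,10],"turn":[0,0,-42.5],"grip":0.4}
    - {"dp":[-90,74,20],"turn":[0,0,-51],"grip":0.4}
    - {"dp":[-105,86,40],"turn":[0,0,-59.5],"grip":0.4}
    - {"dp":[-113.3,98,60],"turn":[0,0,-68],"grip":0.4}
    - {"dp":[-113.3,98,80],"turn":[0,0,-76.5],"grip":0.4}
    - {"dp":[-113.3,98,100],"turn":[0,0,-85],"grip":0.4}

```text
time_s: 12.0
position: [0.4005, -0.3814, 0.0613]
tcp_rot: [[0.034, 0.999, -0.0], [0.999, -0.034, 0.001], [0.001, -0.0, -1.0]]
force: [-0.4, -0.8, 0.2]
opening: 0.4
```

Request:
jog_arm:
  rows:
    - {"dp":[0,0,0],"turn":[0,0,-8],"grip":0.4}
    - {"dp":[0,0,0],"turn":[0,0,-16.6],"grip":0.4}
    - {"dp":[0,0,0],"turn":[0,0,-16.6],"grip":0.4}
    - {"dp":[0,0,0],"turn":[0,0,-16.6],"grip":0.4}

```text
time_s: 12.4
position: [0.4007, -0.3808, 0.0626]
tcp_rot: [[-0.245, 0.969, -0.0], [0.969, 0.245, 0.001], [0.001, -0.0, -1.0]]
force: [-0.3, -0.5, -0.4]
opening: 0.399
```

Run:
```python
from h import *
z=load("w7")
line(z,"js fl",(203,191),(185,438),.018,4,(100,40))
line(z,"js scr",(213,255),(204,373),.007,4,(100,40))
z=cap("wrist","w8"); crop("w8",0,0,512,384,1.5,"w8b")
print(bot.read_state()['position'],bot.read_state()['tcp_rot'][:,0])
```

```text
js fl mid [ 569.8 -165.7] len 65.4 ang -3.5
js scr mid [ 569.9 -166.3] len 32.2 ang -3.6
[ 0.40061887 -0.38088702  0.06285586] [-2.45731349e-01  9.69337759e-01  6.42072460e-04]
```

View pics/w8b.png

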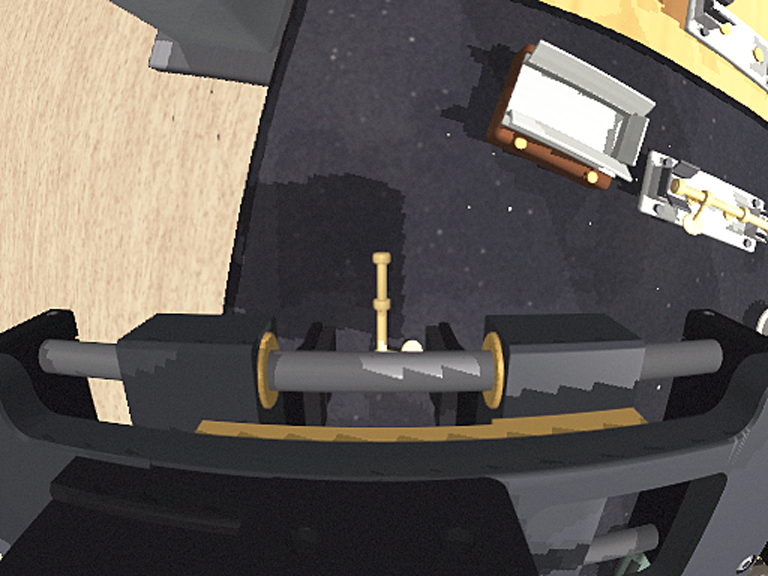

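Request:
jog_arm:
  rows:
    - {"dp":[-0.3,-0.8,20],"turn":[0,0,0],"grip":0.4}
    - {"dp":[-0.3,-0.8,37],"turn":[0,0,0],"grip":0.4}
    - {"dp":[-0.3,-0.8,46],"turn":[0,0,0],"grip":0.4}
    - {"dp":[-0.3,-0.8,46],"turn":[0,0,0],"grip":0.3}
    - {"dp":[-0.3,-0.8,46],"turn":[0,0,0],"grip":0.2}
    - {"dp":[-0.3,-0.8,46],"turn":[0,0,0],"grip":0.0}
    - {"dp":[-0.3,-0.8,46],"turn":[0,0,0],"grip":0.0}
    - {"dp":[-0.3,-0.8,46],"turn":[0,0,0],"grip":0.0}

```text
time_s: 13.25
position: [0.4, -0.3819, 0.0183]
tcp_rot: [[-0.248, 0.969, 0.001], [0.969, 0.248, -0.001], [-0.001, 0.001, -1.0]]
force: [0.0, 0.3, 2.0]
opening: 0.085
```

Run:
```python
from h import *
z=load("w8"); s=bot.read_state(); t=s['position'][:2]; x=s['tcp_rot'][:2,0]
q=onplane(z,381/1.5,252/1.5,.009)[:2]-t; print(q@x*1e3, s['position'],x,s['opening'],s['joint_positions'])
```

```text
32.40748654400901 [ 0.39998538 -0.38190812  0.01825579] [-0.24798155  0.96876376] 0.08497971759794755 [-5.52566288e+01  4.38673027e+01  1.00740261e+02  7.76063073e-03
  3.53057979e+01 -6.96210995e+01]
```

Request:
jog_arm:
  rows:
    - {"dp":[0,0,-40],"turn":[0,0,0],"grip":0}
    - {"dp":[5,7,-75],"turn":[0,0,8],"grip":0}
    - {"dp":[22,30,-85],"turn":[0,0,16],"grip":0}
    - {"dp":[42,56,-85],"turn":[0,0,24],"grip":0}
    - {"dp":[62,82,-85],"turn":[0,0,32],"grip":0}
    - {"dp":[82,109,-85],"turn":[0,0,40],"grip":0}
    - {"dp":[102,136,-85],"turn":[0,0,48],"grip":0}
    - {"dp":[122,162,-85],"turn":[0,0,56],"grip":0}
    - {"dp":[142,189,-85],"turn":[0,0,64],"grip":0}
    - {"dp":[166,220.7,-85],"turn":[0,0,72],"grip":0}

```text
time_s: 14.25
position: [0.5727, -0.1652, 0.1029]
tcp_rot: [[0.848, 0.53, 0.0], [0.53, -0.848, -0.0], [-0.0, 0.0, -1.0]]
force: [0.1, -0.3, -0.5]
opening: 0.079
```

Request:
jog_arm:
  rows:
    - {"dp":[0,0,0],"turn":[0,0,8.5],"grip":0}
    - {"dp":[0,0,0],"turn":[0,0,17],"grip":0}
    - {"dp":[0,0,0],"turn":[0,0,25.5],"grip":0}
    - {"dp":[0,0,0],"turn":[0,0,34],"grip":0}
    - {"dp":[0,0,0],"turn":[0,0,36.1],"grip":0}
    - {"dp":[0,0,0],"turn":[0,0,36.1],"grip":0}
    - {"dp":[0,0,0],"turn":[0,0,36.1],"grip":0}

```text
time_s: 14.95
position: [0.5721, -0.1659, 0.1027]
tcp_rot: [[0.998, -0.064, 0.0], [-0.064, -0.998, -0.0], [0.0, 0.0, -1.0]]
force: [0.4, 0.1, -0.2]
opening: 0.087
```

Run:
```python
from h import *
z=cap("wrist","w9"); crop("w9",0,0,512,384,1.5,"w9b")
print(bot.read_state()['position'],bot.read_state()['tcp_rot'][:,0])
```

```text
[ 0.57216146 -0.16592302  0.10266238] [ 9.97923039e-01 -6.44174467e-02  3.98342214e-05]
```

View pics/w9b.png

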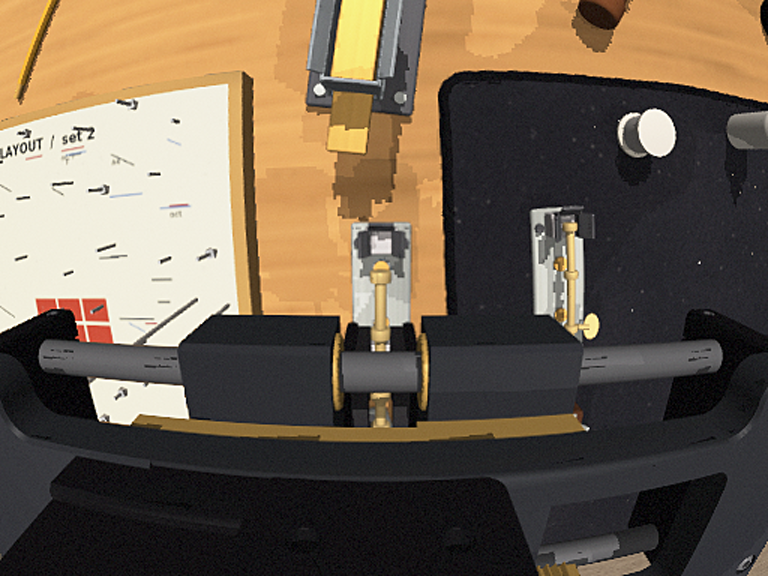

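Run:
```python
from h import *
z=load("w9"); s=bot.read_state(); t=s['position'][:2]; x=s['tcp_rot'][:2,0]; y=np.array([x[1],-x[0]])
for n,p,h in [("rodend",(380,262),.094),("floor",(382,242),.018),("base L",(352,224),.006),("base R",(412,224),.006),("nose L",(327,151),.053),("nose R",(367,154),.053),("gate L",(333,92),.053),("gateR",(373,97),.053)]:
    q=onplane(z,p[0]/1.5,p[1]/1.5,h)[:2]; print(n,np.round(q*1e3,1),np.round([(q-t)@x*1e3,(q-t)@y*1e3],1))
```

```text
rodend [ 606.1 -167.8] [33.9 -0.3]
floor [ 602.3 -168.7] [30.3  0.8]
base L [ 611.8 -152.6] [ 38.7 -15.8]
base R [ 609.7 -186. ] [38.7 17.7]
nose L [ 650.5 -147. ] [ 76.9 -23.9]
nose R [ 647.7 -164.8] [75.3 -6. ]
gate L [ 677.3 -151.5] [104.  -21.2]
gateR [ 673.5 -169.1] [101.4  -3.3]
```

Request:
jog_arm:
  rows:
    - {"dp":[-0.8,0.8,30],"turn":[0,0,0],"grip":0}
    - {"dp":[-0.8,0.8,48],"turn":[0,0,0],"grip":0}
    - {"dp":[-0.8,0.8,58],"turn":[0,0,0],"grip":0}
    - {"dp":[-0.8,0.8,64],"turn":[0,0,0],"grip":0}
    - {"dp":[-0.8,0.8,67],"turn":[0,0,0],"grip":0}
    - {"dp":[-0.8,0.8,69],"turn":[0,0,0],"grip":0}
    - {"dp":[-0.8,0.8,69],"turn":[0,0,0],"grip":0}

```text
time_s: 15.7
position: [0.5717, -0.1668, 0.0339]
tcp_rot: [[0.998, -0.065, 0.001], [-0.065, -0.998, -0.0], [0.001, 0.0, -1.0]]
force: [-0.2, 0.6, -0.5]
opening: 0.084
```

Request:
jog_arm:
  rows:
    - {"dp":[0,0,0],"turn":[0,0,0],"grip":0.1}
    - {"dp":[0,0,0],"turn":[0,0,0],"grip":0.2}
    - {"dp":[0,0,0],"turn":[0,0,0],"grip":0.3}
    - {"dp":[0,0,0],"turn":[0,0,0],"grip":0.4}
    - {"dp":[0,0,0],"turn":[0,0,0],"grip":0.4}
    - {"dp":[0,0,-20],"turn":[0,0,0],"grip":0.4}
    - {"dp":[0,0,-60],"turn":[0,0,0],"grip":0.4}
    - {"dp":[-20,0,-90],"turn":[0,0,0],"grip":0.4}
    - {"dp":[-40,0,-100],"turn":[0,0,0],"grip":0.4}
    - {"dp":[-40,0,-100],"turn":[0,0,0],"grip":0.4}

```text
time_s: 16.7
position: [0.5298, -0.1637, 0.1353]
tcp_rot: [[0.998, -0.066, 0.0], [-0.066, -0.998, -0.0], [0.0, 0.0, -1.0]]
force: [0.4, 0.1, -0.9]
opening: 0.399
```

Run:
```python
from h import *
z=cap("wrist","w10"); crop("w10",0,0,512,384,1.5,"w10b"); crop("w10",180,0,380,160,4,"w10c")
print(bot.read_state()['position'],bot.read_state()['tcp_rot'][:,0])
```

```text
[ 0.53102711 -0.16400078  0.13441454] [ 9.97836865e-01 -6.57315356e-02  9.77574376e-04]
```

View pics/w10b.png

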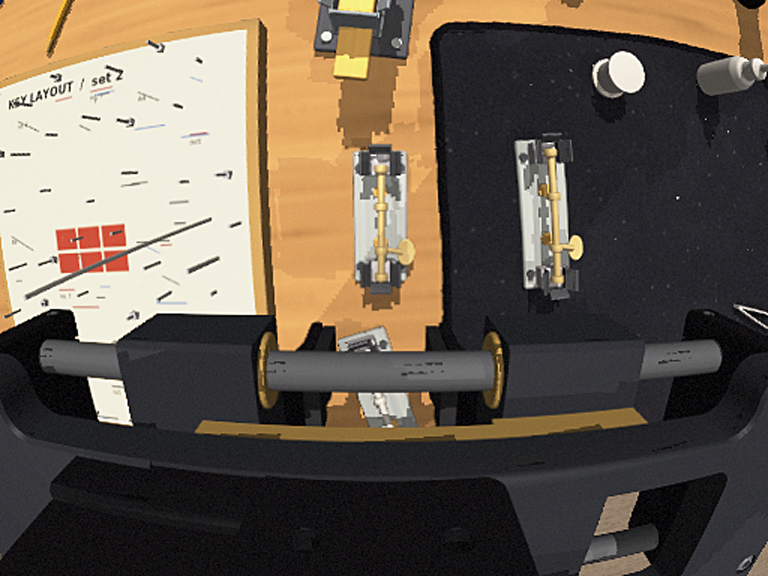

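View pics/w10c.png

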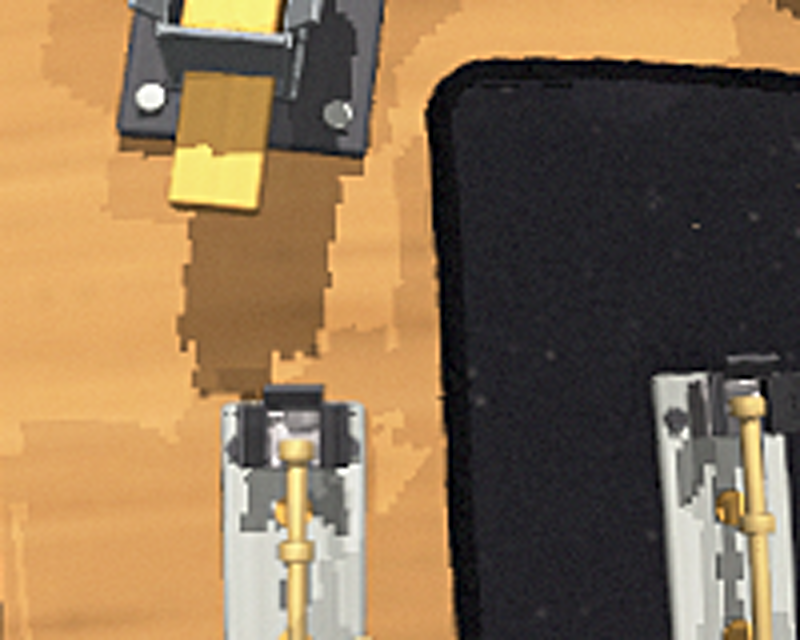

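Request:
jog_arm:
  rows:
    - {"dp":[15,0,-40],"turn":[0,0,-4],"grip":0.5}
    - {"dp":[35,0,-80],"turn":[0,0,-4],"grip":0.5}
    - {"dp":[55,0,-120],"turn":[0,0,-4],"grip":0.5}
    - {"dp":[70,0,-150],"turn":[0,0,-4],"grip":0.5}
    - {"dp":[70,0,-150],"turn":[0,0,-4],"grip":0.5}
    - {"dp":[70,0,-150],"turn":[0,0,-4],"grip":0.5}

```text
time_s: 17.35
position: [0.6019, -0.1686, 0.2829]
tcp_rot: [[1.0, 0.005, -0.0], [0.005, -1.0, 0.0], [-0.0, -0.0, -1.0]]
force: [0.4, 0.9, -0.7]
opening: 0.501
```

Run:
```python
from h import *
z=cap("wrist","w11"); crop("w11",0,0,512,384,1.5,"w11b"); crop("w11",190,0,320,150,5,"w11c")
print(bot.read_state()['position'],bot.read_state()['tcp_rot'][:,0])
```

```text
[ 0.6007074  -0.16814915  0.28166123] [ 0.99998334  0.0049044  -0.00304503]
```

View pics/w11b.png

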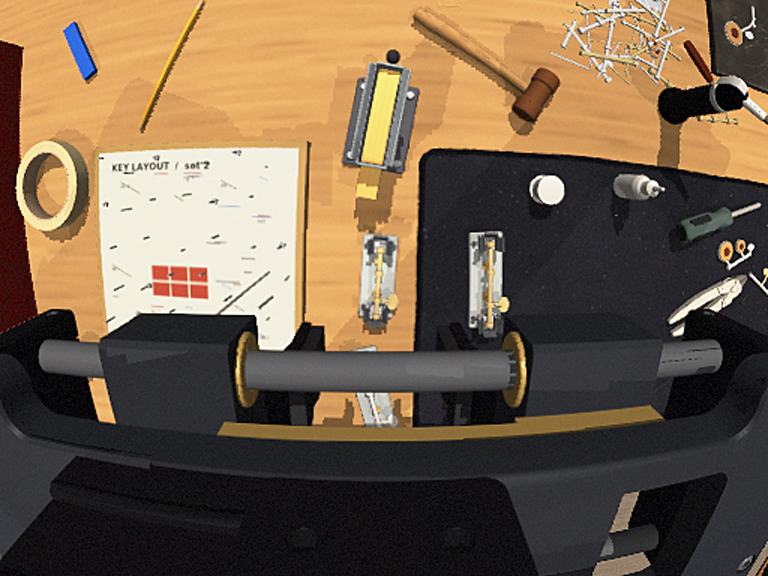

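View pics/w11c.png

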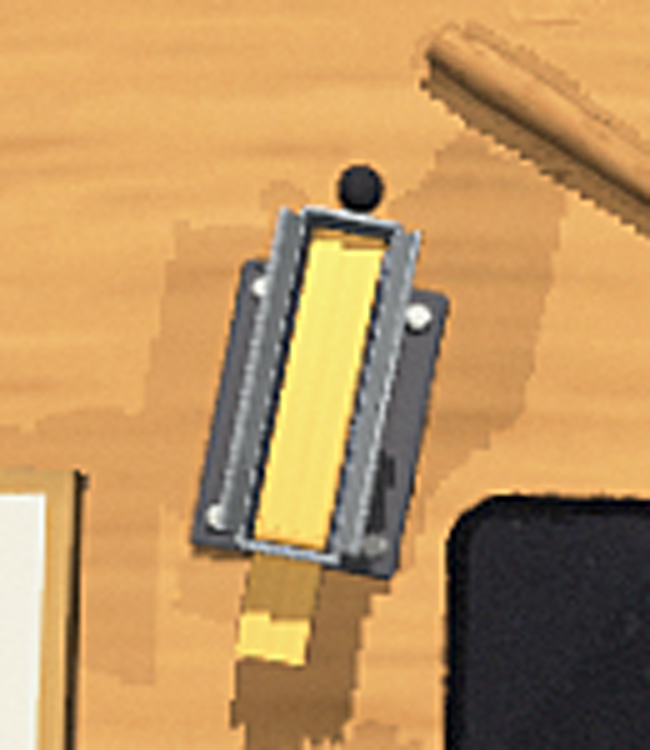

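Run:
```python
from h import *
z=load("w11"); k=5;o=(190,0)
line(z,"topstub",(348,240),(293,545),.069,k,o)
line(z,"top L edge",(312,237),(255,540),.069,k,o)
line(z,"top R edge",(385,247),(330,550),.069,k,o)
line(z,"nose edge",(237,655),(306,665),.053,k,o)
line(z,"foot L",(244,262),(192,545),.006,k,o)
line(z,"foot R",(447,297),(390,578),.006,k,o)
line(z,"lip",(240,545),(337,562),.082,k,o)
line(z,"nose sides L",(250,565),(237,655),.053,k,o)
line(z,"nose sides R",(322,572),(306,665),.053,k,o)
z=load("w10");k=4;o=(180,0)
line(z,"w10nose edge",(169,204),(260,212),.053,k,o)
line(z,"w10 nose L",(185,72),(169,204),.053,k,o)
line(z,"w10 nose R",(274,75),(260,212),.053,k,o)
line(z,"w10 foot",(119,133),(364,157),.006,k,o)
for p in [(225,190),(210,180)]: print(bydepth(z,p[0]/k+o[0],p[1]/k+o[1]))
```

```text
topstub mid [ 716.4 -168.8] len 77.8 ang -9.7
top L edge mid [ 717.4 -159.8] len 77.3 ang -10.1
top R edge mid [ 714.9 -177.8] len 77.3 ang -9.7
nose edge mid [ 649.  -156.6] len 17.8 ang 81.7
foot L mid [ 721.7 -139.8] len 84.3 ang -9.9
foot R mid [ 712. -197.] len 84.1 ang -10.9
lip mid [ 675.7 -161.4] len 23.1 ang 80.0
nose sides L mid [ 661.9 -149.5] len 23.3 ang -8.2
nose sides R mid [ 659.7 -167.4] len 24.2 ang -9.4
w10nose edge mid [ 648.5 -156. ] len 17.9 ang 79.7
w10 nose L mid [ 664.1 -149.5] len 28.3 ang -9.6
w10 nose R mid [ 661.4 -167.1] len 29.3 ang -9.1
w10 foot mid [ 675.2 -160.8] len 58.2 ang 79.2
[ 0.65184986 -0.15829124  0.05371607]
[ 0.65416947 -0.15551183  0.05376812]
```

Request:
jog_arm:
  rows:
    - {"dp":[20,-3,40],"turn":[0,0,5],"grip":0.45}
    - {"dp":[40,-6,80],"turn":[0,0,10.2],"grip":0.45}
    - {"dp":[60.6,-9.3,120],"turn":[0,0,10.2],"grip":0.45}
    - {"dp":[60.6,-9.3,160],"turn":[0,0,10.2],"grip":0.45}
    - {"dp":[60.6,-9.3,185],"turn":[0,0,10.2],"grip":0.45}
    - {"dp":[60.6,-9.3,185],"turn":[0,0,10.2],"grip":0.45}
    - {"dp":[60.6,-9.3,185],"turn":[0,0,10.2],"grip":0.45}

```text
time_s: 18.1
position: [0.6607, -0.1587, 0.0969]
tcp_rot: [[0.985, -0.173, -0.003], [-0.173, -0.985, 0.001], [-0.004, -0.001, -1.0]]
force: [-0.2, 0.7, 0.2]
opening: 0.451
```

Run:
```python
from h import *
z=cap("wrist","w12"); crop("w12",0,0,512,384,1.5,"w12b")
print(bot.read_state()['position'],bot.read_state()['tcp_rot'][:,0])
```

```text
[ 0.66192003 -0.15924548  0.09869974] [ 9.84952869e-01 -1.72823153e-01  5.93713013e-05]
```

View pics/w12b.png

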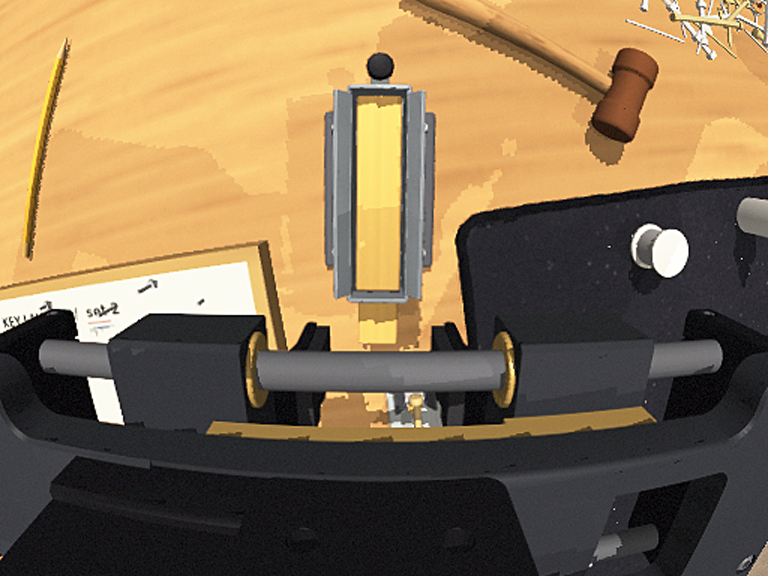

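Run:
```python
from h import *
z=load("w12"); s=bot.read_state(); t=s['position'][:2]; x=s['tcp_rot'][:2,0]; y=np.array([x[1],-x[0]])
for n,p,h in [("nose?",(378,343),.053),("noseL",(359,343),.053),("noseR",(397,343),.053),("lipL",(340,298),.082),("lipR",(422,298),.082),("top l",(357,200),.069),("topr",(404,200),.069)]:
    q=onplane(z,p[0]/1.5,p[1]/1.5,h)[:2]; print(n,np.round([(q-t)@x*1e3,(q-t)@y*1e3],1))
```

```text
nose? [-12.8  -1.5]
noseL [-12.9 -10.4]
noseR [-12.9   7.5]
lipL [ 17.2 -16. ]
lipR [17.2 15.8]
top l [54.2 -9.7]
topr [54.2  9.1]
```

Request:
jog_arm:
  rows:
    - {"dp":[0,-0.8,25],"turn":[0,0,0],"grip":0.45}
    - {"dp":[0,-0.8,45],"turn":[0,0,0],"grip":0.45}
    - {"dp":[0,-0.8,57.5],"turn":[0,0,0],"grip":0.45}
    - {"dp":[0,-0.8,57.5],"turn":[0,0,0],"grip":0.35}
    - {"dp":[0,-0.8,57.5],"turn":[0,0,0],"grip":0.25}
    - {"dp":[0,-0.8,57.5],"turn":[0,0,0],"grip":0.1}
    - {"dp":[0,-0.8,57.5],"turn":[0,0,0],"grip":0.0}
    - {"dp":[0,-0.8,57.5],"turn":[0,0,0],"grip":0.0}
    - {"dp":[0,-0.8,57.5],"turn":[0,0,0],"grip":0.0}

```text
time_s: 19.05
position: [0.663, -0.1586, 0.0425]
tcp_rot: [[0.985, -0.172, 0.002], [-0.172, -0.985, -0.001], [0.003, 0.0, -1.0]]
force: [-0.7, 0.7, 6.7]
opening: 0.204
```

Request:
jog_arm:
  rows:
    - {"dp":[-4,0,-1],"turn":[0,0,0],"grip":0}
    - {"dp":[-12,0,-1],"turn":[0,0,0],"grip":0}
    - {"dp":[-20,0,-1],"turn":[0,0,0],"grip":0}
    - {"dp":[-28,0,-1],"turn":[0,0,0],"grip":0}

```text
time_s: 19.45
position: [0.6353, -0.1539, 0.0425]
tcp_rot: [[0.985, -0.173, 0.004], [-0.173, -0.985, -0.001], [0.004, 0.001, -1.0]]
force: [4.8, -0.9, 0.9]
opening: 0.202
```

Request:
jog_arm:
  rows:
    - {"dp":[-8,0,0],"turn":[0,0,0],"grip":0}
    - {"dp":[-16,0,0],"turn":[0,0,0],"grip":0}
    - {"dp":[-24,0,0],"turn":[0,0,0],"grip":0}
    - {"dp":[-32,0,0],"turn":[0,0,0],"grip":0}
    - {"dp":[-42,0,0],"turn":[0,0,0],"grip":0}
    - {"dp":[-50,0,0],"turn":[0,0,0],"grip":0}
    - {"dp":[-50,0,0],"turn":[0,0,0],"grip":0}

```text
time_s: 20.15
position: [0.5812, -0.1432, 0.0408]
tcp_rot: [[0.985, -0.173, -0.007], [-0.173, -0.985, 0.003], [-0.008, -0.002, -1.0]]
force: [0.6, 0.3, -1.2]
opening: 0.198
```

Run:
```python
from h import *
z=cap("wrist","w13"); crop("w13",0,0,512,384,1.5,"w13b")
print(bot.read_state()['position'],bot.read_state()['tcp_rot'][:,0])
```

```text
[ 0.58265028 -0.14380535  0.04108233] [ 0.98497956 -0.17259879 -0.00499311]
```

View pics/w13b.png

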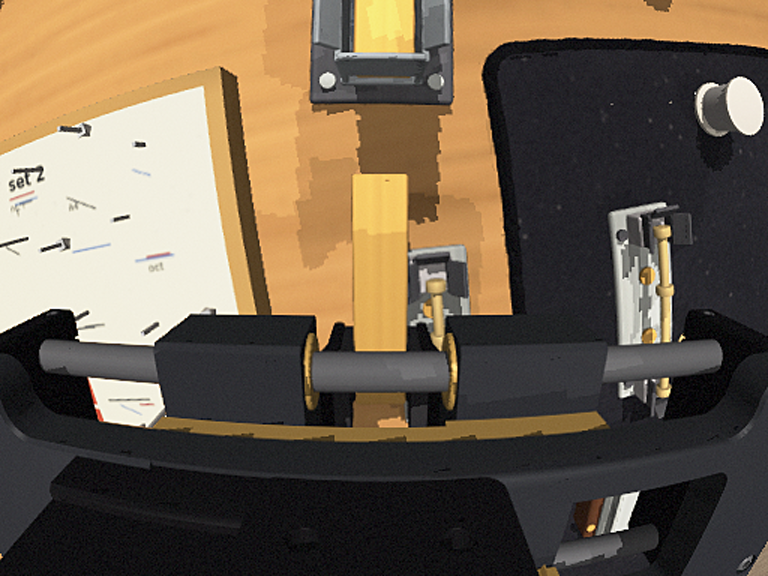

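Request:
jog_arm:
  rows:
    - {"dp":[0,0,-15],"turn":[0,0,0],"grip":0}
    - {"dp":[0,0,-40],"turn":[0,0,0],"grip":0}
    - {"dp":[0,0,-70],"turn":[0,0,0],"grip":0}
    - {"dp":[-40,0,-90],"turn":[0,0,0],"grip":0}
    - {"dp":[-80,0,-90],"turn":[0,0,0],"grip":0}
    - {"dp":[-100,0,-90],"turn":[0,0,0],"grip":0}
    - {"dp":[-100,0,-90],"turn":[0,0,0],"grip":0}
    - {"dp":[-100,0,-90],"turn":[0,0,0],"grip":0}

```text
time_s: 21.0
position: [0.4879, -0.1282, 0.1331]
tcp_rot: [[0.985, -0.173, 0.003], [-0.173, -0.985, -0.001], [0.003, 0.001, -1.0]]
force: [0.3, 0.9, -0.3]
opening: 0.202
```

Run:
```python
from h import *
z=cap("wrist","w14"); crop("w14",0,0,512,384,1.5,"w14b")
print(bot.read_state()['position'],bot.read_state()['tcp_rot'][:,0])
```

```text
[ 0.48864969 -0.12847523  0.13292443] [ 0.98497468 -0.17266116  0.00360531]
```

View pics/w14b.png

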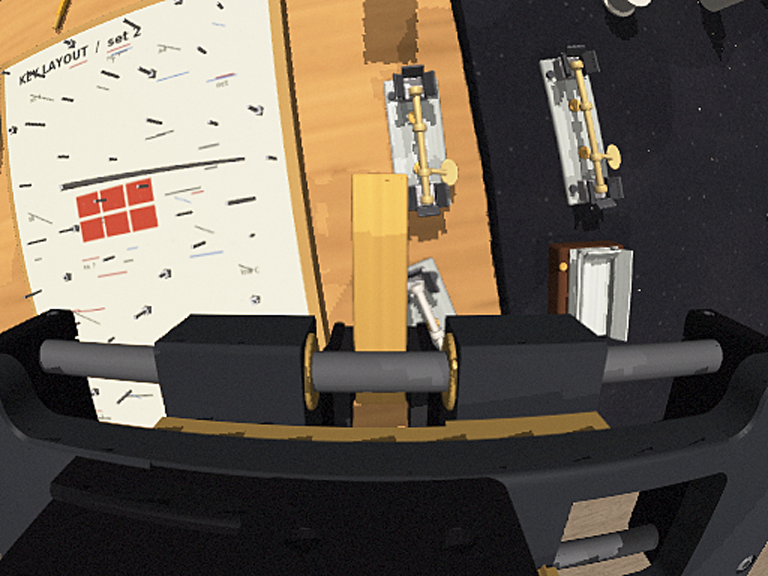

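Request:
jog_arm:
  rows:
    - {"dp":[-25,22,-15],"turn":[0,0,-4.4],"grip":0}
    - {"dp":[-50,45,-30],"turn":[0,0,-4.4],"grip":0}
    - {"dp":[-75,67,-45],"turn":[0,0,-4.4],"grip":0}
    - {"dp":[-94.6,89,-50],"turn":[0,0,-4.4],"grip":0}
    - {"dp":[-94.6,89,-50],"turn":[0,0,-4.4],"grip":0}
    - {"dp":[-94.6,89,-50],"turn":[0,0,-4.4],"grip":0}

```text
time_s: 21.65
position: [0.3794, -0.2003, 0.1825]
tcp_rot: [[0.995, -0.098, 0.002], [-0.098, -0.995, -0.001], [0.002, 0.001, -1.0]]
force: [-0.1, 0.0, -1.3]
opening: 0.203
```

Run:
```python
from h import *
z=cap("wrist","w15"); crop("w15",0,0,512,384,1.5,"w15b"); crop("w15",270,80,400,220,5,"w15c")
print(bot.read_state()['position'],bot.read_state()['tcp_rot'][:,0])
```

```text
[ 0.37944839 -0.19968629  0.18219348] [ 0.99529192 -0.09691141  0.001471  ]
```

View pics/w15b.png

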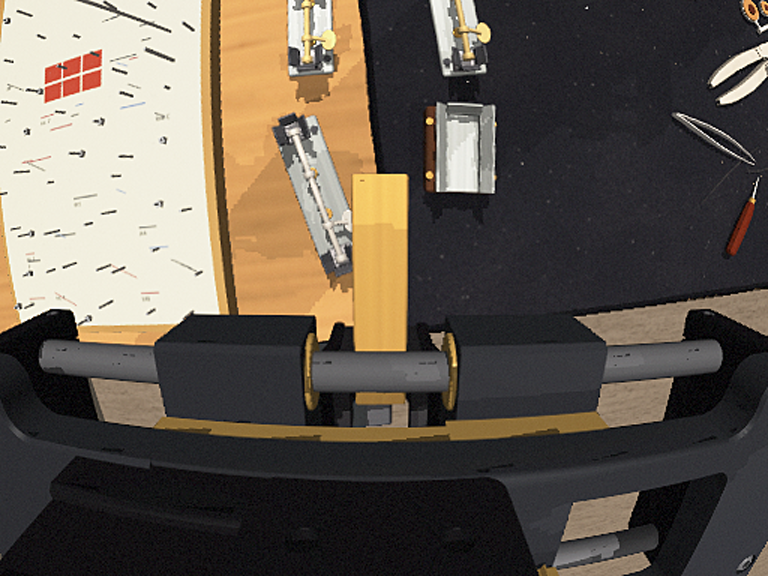

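View pics/w15c.png

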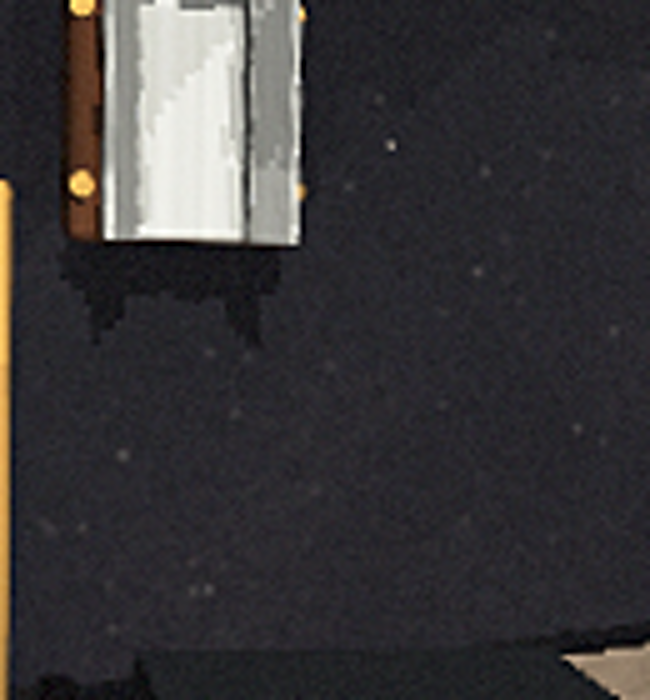

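Run:
```python
from h import *
crop("w15",270,55,345,140,7,"w15d")
z=load("w15"); s=bot.read_state(); t=s['position'][:2]; x=s['tcp_rot'][:2,0]; y=np.array([x[1],-x[0]])
zb=s['position'][2]
for n,p,h in [("tailL",(354,174),zb+.012),("tailR",(408,174),zb+.012),("sideL",(353,300),zb+.012),("sideR",(407,300),zb+.012)]:
    q=onplane(z,p[0]/1.5,p[1]/1.5,h)[:2]; print(n,np.round([(q-t)@x*1e3,(q-t)@y*1e3],1))
print(z['d'][125,253], bydepth(z,253,140))
```

```text
tailL [65.8 -7.6]
tailR [65.8  9.2]
sideL [25.3 -8.4]
sideR [25.2  9.2]
0.13870034 [ 0.43346739 -0.20523421  0.19226766]
```

View pics/w15d.png

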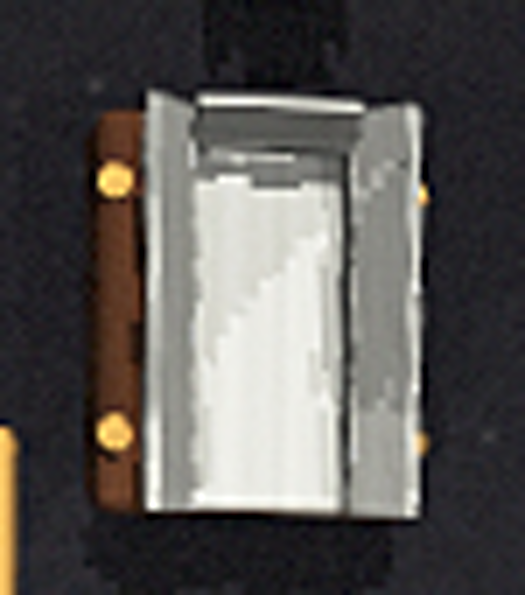

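Run:
```python
from h import *
z=load("w15");k=7;o=(270,55)
line(z,"rim L",(147,95),(150,512),.041,k,o)
line(z,"rim R",(421,105),(417,515),.041,k,o)
line(z,"front rims",(148,512),(418,515),.041,k,o)
line(z,"floor L",(196,180),(195,508),.024,k,o)
line(z,"floor R",(347,155),(347,510),.024,k,o)
line(z,"front floor",(195,508),(345,511),.024,k,o)
line(z,"back floor",(196,153),(347,153),.024,k,o)
c=cloud(z)
import itertools
d=np.array([np.cos(np.radians(-5.5)),np.sin(np.radians(-5.5))]); n=np.array([-d[1],d[0]]);
O=np.array([.4401,-.2637]); q=(c[...,:2]-O); X=q@d*1e3; Y=q@n*1e3; Z=c[...,2]*1e3
v,u=np.mgrid[0:384,0:512]
m=(Z>14)&(Z<60)&(abs(X)<70)&(abs(Y)<40)&(u>280)&(v<150)
print(X[m].min(),X[m].max(),Y[m].min(),Y[m].max())
f=m&(abs(Z-24)<2.0); print("floor",np.percentile(X[f],[1,5,95,99]),np.percentile(Y[f],[1,5,50,95,99]))
f=m&(Z>36); print("rims",np.percentile(X[f],[1,5,95,99]),np.percentile(Y[f],[1,5,50,95,99]))
```

```text
rim L mid [ 460.7 -245.7] len 59.5 ang -5.0
rim R mid [ 457.4 -284.8] len 59.5 ang -5.7
front rims mid [ 429.4 -262.4] len 39.2 ang 85.2
floor L mid [ 455.  -254.5] len 49.5 ang -5.5
floor R mid [ 455.3 -277.7] len 54.1 ang -5.1
front floor mid [ 429.3 -263.5] len 23.0 ang 84.7
back floor mid [ 483.1 -268.7] len 23.0 ang 87.1
-11.740335615889698 50.64291245268311 -23.777810434894224 26.033047384298595
floor [-9.97895272 -7.78760855 41.31913273 43.62168793] [-10.72220445  -9.68126852   2.45961697  23.01717955  25.04258648]
rims [-9.8862885  -7.01051815 48.85633404 50.09470978] [-18.63067355 -18.32996333  -9.79568735  20.04837492  20.1618441 ]
```

Request:
jog_arm:
  rows:
    - {"dp":[15,20,25],"turn":[0,0,0],"grip":0}
    - {"dp":[30,40,50],"turn":[0,0,0],"grip":0}
    - {"dp":[41.8,57.6,75],"turn":[0,0,0],"grip":0}
    - {"dp":[41.8,57.6,95],"turn":[0,0,0],"grip":0}
    - {"dp":[41.8,57.6,105],"turn":[0,0,0],"grip":0}
    - {"dp":[41.8,57.6,105],"turn":[0,0,0],"grip":0}
    - {"dp":[41.8,57.6,105],"turn":[0,0,0],"grip":0}

```text
time_s: 22.4
position: [0.4146, -0.2596, 0.0771]
tcp_rot: [[0.995, -0.095, -0.0], [-0.095, -0.995, 0.0], [-0.0, -0.0, -1.0]]
force: [0.7, -0.0, -1.4]
opening: 0.198
```

Run:
```python
from h import *
z=cap("wrist","w16"); crop("w16",0,0,512,384,1.5,"w16b"); crop("w16",190,80,330,230,5,"w16c")
print(bot.read_state()['position'],bot.read_state()['tcp_rot'][:,0])
```

```text
[ 0.41475133 -0.2599618   0.07764182] [ 9.95438217e-01 -9.54051061e-02  7.88447426e-04]
```

View pics/w16c.png

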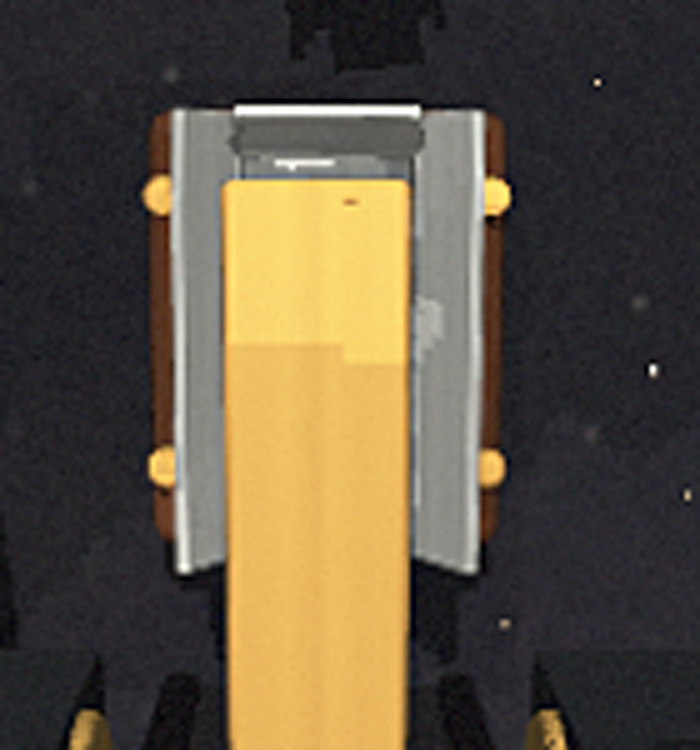

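Run:
```python
from h import *
z=load("w16"); s=bot.read_state(); t=s['position'][:2]; x=s['tcp_rot'][:2,0]; y=np.array([x[1],-x[0]]);k=5;o=(190,80); Z=s['position'][2]+.0105
for n,p,h in [("rimLback",(176,112),.041),("rimRback",(484,112),.041),("rimLfront",(182,572),.041),("rimRfront",(472,572),.041),("floorL back",(242,157),.024),("floorR back",(412,157),.024),("stop top front edge",(325,122),.041),("tailL",(226,181),Z),("tailR",(408,181),Z),("sideL",(228,600),Z),("sideR",(405,600),Z)]:
    q=onplane(z,p[0]/k+o[0],p[1]/k+o[1],h)[:2]; print(n,np.round([(q-t)@x*1e3,(q-t)@y*1e3],1))
```

```text
rimLback [ 74.7 -18.1]
rimRback [74.7 20.4]
rimLfront [ 15.4 -18.2]
rimRfront [15.4 19.8]
floorL back [ 69.3 -10.7]
floorR back [69.3 12.4]
stop top front edge [73.2  0.5]
tailL [65.5 -9.1]
tailR [65.5  8. ]
sideL [24.9 -9.3]
sideR [24.9  8.1]
```

Request:
jog_arm:
  rows:
    - {"dp":[1.2,1.3,10],"turn":[0,0,0],"grip":0}
    - {"dp":[1.2,1.3,25],"turn":[0,0,0],"grip":0}
    - {"dp":[1.2,1.3,35],"turn":[0,0,0],"grip":0}
    - {"dp":[1.2,1.3,42],"turn":[0,0,0],"grip":0}
    - {"dp":[1.2,1.3,47],"turn":[0,0,0],"grip":0}
    - {"dp":[1.2,1.3,51],"turn":[0,0,0],"grip":0}
    - {"dp":[1.2,1.3,54],"turn":[0,0,0],"grip":0}
    - {"dp":[1.2,1.3,54],"turn":[0,0,0],"grip":0}

```text
time_s: 23.25
position: [0.4152, -0.2616, 0.0228]
tcp_rot: [[0.995, -0.096, -0.0], [-0.096, -0.995, 0.0], [-0.0, -0.0, -1.0]]
force: [0.0, 0.7, -1.2]
opening: 0.2
```

Request:
jog_arm:
  rows:
    - {"dp":[0,0,0.7],"turn":[0,0,0],"grip":0}
    - {"dp":[0,0,1.4],"turn":[0,0,0],"grip":0}
    - {"dp":[0,0,1.4],"turn":[0,0,0],"grip":0}

```text
time_s: 23.55
position: [0.4154, -0.2618, 0.0218]
tcp_rot: [[0.995, -0.097, 0.0], [-0.097, -0.995, -0.0], [0.0, 0.0, -1.0]]
force: [0.0, -0.4, -0.9]
opening: 0.204
```

Request:
jog_arm:
  rows:
    - {"dp":[0,0,0.6],"turn":[0,0,0],"grip":0}
    - {"dp":[0,0,1.2],"turn":[0,0,0],"grip":0}
    - {"dp":[0,0,1.2],"turn":[0,0,0],"grip":0}

```text
time_s: 23.85
position: [0.4154, -0.2618, 0.0213]
tcp_rot: [[0.995, -0.096, 0.001], [-0.096, -0.995, -0.001], [0.001, 0.001, -1.0]]
force: [-1.7, -0.2, 7.8]
opening: 0.2
```

Run:
```python
from h import *
z=cap("wrist","w17"); crop("w17",190,60,330,210,5,"w17c")
print(bot.read_state()['position'],bot.read_state()['force'])
```

```text
[ 0.41536772 -0.26183193  0.02128764] [-0.60136968  0.26525518  6.01527363]
```

View pics/w17c.png

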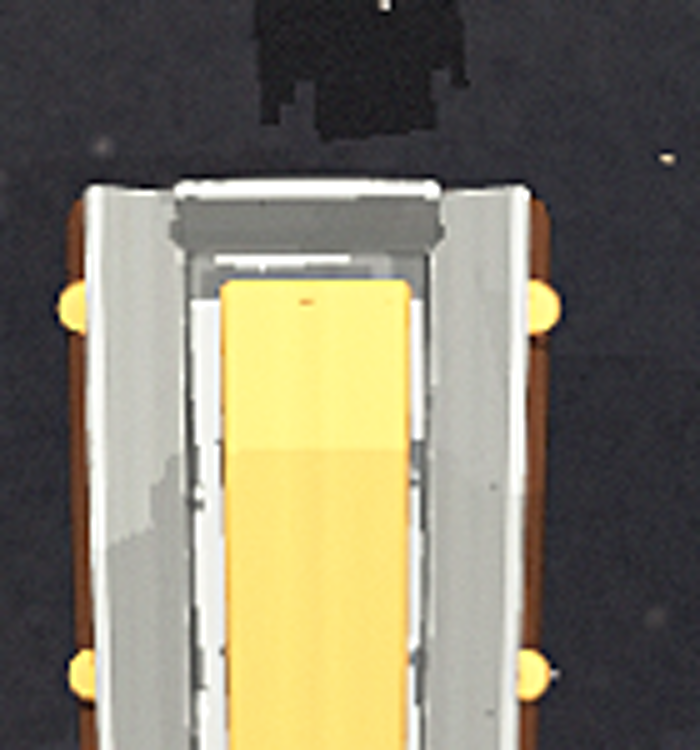

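Request:
jog_arm:
  rows:
    - {"dp":[0.5,0,-0.5],"turn":[0,0,0],"grip":0.1}
    - {"dp":[0.5,0,-0.5],"turn":[0,0,0],"grip":0.3}
    - {"dp":[0.5,0,-0.5],"turn":[0,0,0],"grip":0.4}
    - {"dp":[0.5,0,-0.5],"turn":[0,0,0],"grip":0.45}
    - {"dp":[0.5,0,-0.5],"turn":[0,0,0],"grip":0.45}
    - {"dp":[0,0,-20],"turn":[0,0,0],"grip":0.45}
    - {"dp":[0,0,-60],"turn":[0,0,0],"grip":0.45}
    - {"dp":[0,0,-110],"turn":[0,0,0],"grip":0.45}
    - {"dp":[0,0,-160],"turn":[0,0,0],"grip":0.45}
    - {"dp":[0,0,-210],"turn":[0,0,0],"grip":0.45}

```text
time_s: 24.9
position: [0.4148, -0.2612, 0.2322]
tcp_rot: [[0.995, -0.096, -0.0], [-0.096, -0.995, 0.001], [-0.0, -0.0, -1.0]]
force: [1.1, -1.6, -0.5]
opening: 0.45
```

Request:
jog_arm:
  rows:
    - {"dp":[0,-40,-20],"turn":[0,0,0],"grip":0.45}
    - {"dp":[0,-60,-40],"turn":[0,0,0],"grip":0.45}
    - {"dp":[0,-60,-40],"turn":[0,0,0],"grip":0.45}
    - {"dp":[0,-60,-40],"turn":[0,0,0],"grip":0.45}

```text
time_s: 25.3
position: [0.4211, -0.2019, 0.2706]
tcp_rot: [[0.995, -0.095, 0.001], [-0.095, -0.995, -0.001], [0.001, 0.001, -1.0]]
force: [0.2, 0.3, -0.2]
opening: 0.448
```

Run:
```python
from h import *
z=cap("wrist","w18"); crop("w18",0,0,512,384,1.5,"w18b"); crop("w18",210,0,350,220,3.4,"w18c")
print(bot.read_state()['position'])
```

```text
[ 0.42081545 -0.20216431  0.26983924]
```

View pics/w18b.png

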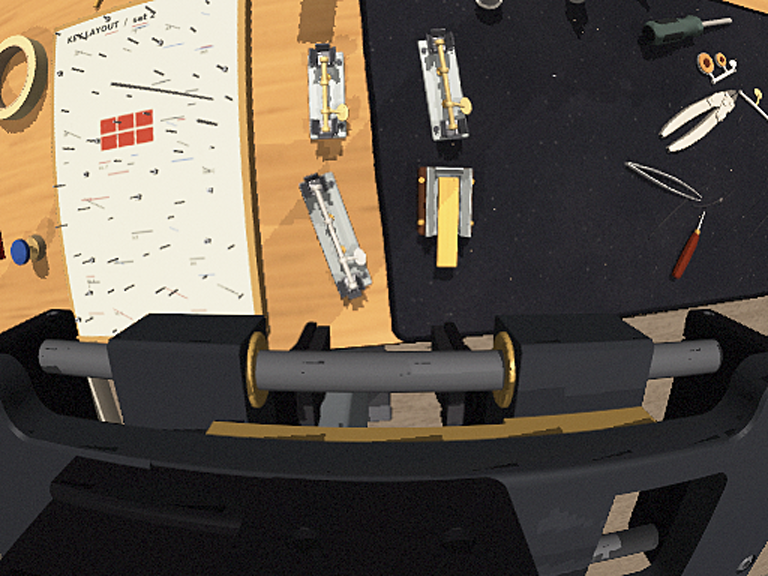

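View pics/w18c.png

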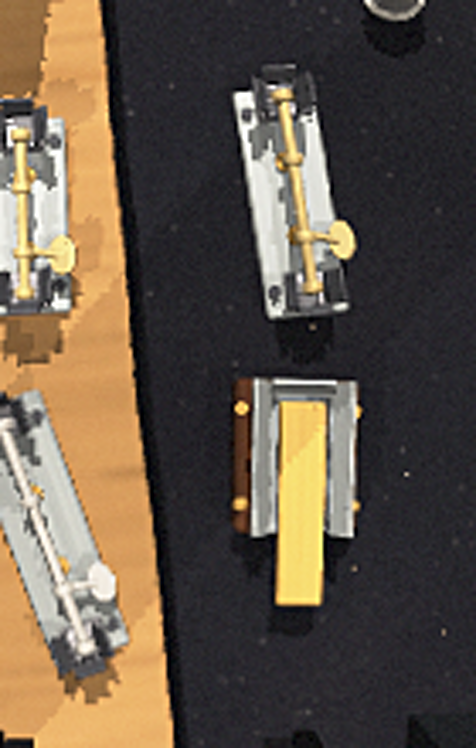

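Run:
```python
from h import *
z=load("w18"); k=3.4;o=(210,0)
line(z,"stub",(303,402),(299,606),.032,k,o)
for n,p in [("tail",(303,420)),("nose",(300,590)),("mid",(302,500))]: print(n,np.round(bydepth(z,p[0]/k+o[0],p[1]/k+o[1])*1e3,1))
for n,p in [("rL a",(10,440)),("rL b",(80,640)),("rM a",(284,100)),("rM b",(313,285)),("rS a",(22,140)),("rS b",(25,290))]: print(n,np.round(bydepth(z,p[0]/k+o[0],p[1]/k+o[1])*1e3,1))
z=cap("top","t1"); crop("t1",265,135,345,300,3.6,"t1c"); 
for p in [(291,165),(290,172),(292,158)]: print("mag",np.round(bydepth(z,*p)*1e3,1))
```

```text
stub mid [ 440.7 -264.3] len 80.4 ang -5.4
tail [ 473.7 -267.5   31.5]
nose [ 407.3 -261.2   32.9]
mid [ 442.8 -264.4   33.7]
rL a [ 476.6 -153.2   24.5]
rL b [ 393.9 -172.2   26.1]
rM a [ 603.5 -273.6   25.8]
rM b [ 526.5 -276.9   27.4]
rS a [ 596.5 -169.6   24.3]
rS b [ 534.6 -165.6   28.1]
mag [ 718.8 -173.2   63.1]
mag [ 699.9 -170.1   62. ]
mag [ 737.8 -176.3   63.4]
```

View pics/t1c.png

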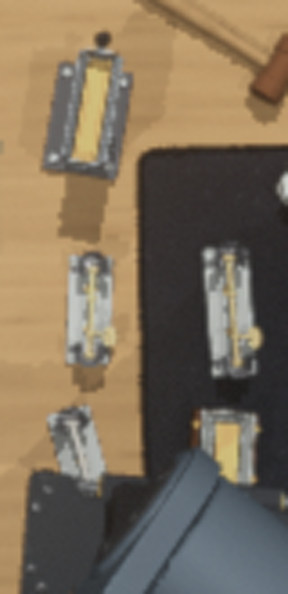

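Run:
```python
from rig import bot
print(bot.hand_in())
```

```text
the job is handed in; nothing more can be done
None
```

The bench is set up as asked and the job is handed in, at about 25 s on the robot clock. All three rods went in first: long, then middle, then short, each in the jig for its length. After that I drew the bottom stub 78 mm level out of the magazine by its nose and laid it in the filing block.

What the last checks showed:
- **Rods:** in the last wrist picture all three lie in both saddles between the stops. Their tops read z 24–28 mm, against 27 mm for a rod lying on the saddle floors.
- **Stub:** it is 0.4 mm from where I measured the block's origin, and its angle matches the channel's at −5.4°. Its tail is about 3 mm from the back stop, and its top reads z 31.5–33.7 mm against 32 mm for lying flat.
- **Magazine:** the top of the stack reads z 62–63 mm. That fits the expected drop from 69 to 61 mm, with the other two stubs still inside.
- **Force:** the highest force I saw was about 8 N, read only at the end of each move.

**Close pass:** while I was drawing the stub out, one fingertip passed low over the short rod's jig, at about the height of its cheek tops. The force reading showed no contact, and the rod was still seated in the pictures afterwards.

No final check failed or disagreed.

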